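Take the lid off the cool box and hang the beaker to drain

TASK

Swing the cool box's lid up on its hinges until it stands upright, lift it straight up off the hinge pins and stand it, handle up, in the empty front slot of the board rack. Then take the steel beaker out of the box and hang it mouth-down, right down on either of the two slanting draining pegs. Let go of everything and leave all the other things where they are.

Things in the scene. Friction and masses are not known exactly. Their poses are not given: they have to be found in the camera images.
- box: White insulated open-topped box, fixed: 155 (x) by 240 (y) by 95 mm high, walls and floor 10 mm thick. Origin: centre of its underside. Front faces -x; hinges behind its far (+x) rim. A 60 mm wide back stop behind the hinges, up to 50 mm above the pins, holds the opened lid about 8 degrees past vertical, where it stays by itself; before vertical it falls shut.
- pins (a point): Fixed point on the box, axes as the box: midway between the two hinge pins on their common axis, 93.5 mm behind the box centre, 101 mm up. The pins are level along y, 8 mm thick, 70 mm either side of this point.
- lid: Loose grey lid, about 0.42 kg, panel 160 by 250 by 12 mm. Origin: on the hinge axis, midway between its two hooks. Shut, its axes are the box's and the panel runs from 16 to 176 mm along its -x; upright, its x points down. Ridges 8 mm deep under it sit in the box mouth, so shut it can only swing up; the middle 70 mm of its width is plain on both faces, so the edge below the handle can be pinched.
- lid_hooks (a point): Same point as the lid's origin. The lid's two steel U-hooks (20 mm wide, 19 mm thick, 70 mm either side of this point along y) straddle the pins, open towards the lid's +x, and end 10 mm beyond this point: with the lid upright they open downward, and it comes free when raised 15 mm or more.
- lid_bar (a point): Middle of the lid's handle: round steel bar 10 mm thick, 116 mm long along the lid's y, 207 mm from the hinge axis along the lid's -x, at mid-thickness of the panel. A 26 mm open gap lies between bar and panel. Shut, it is 36 mm in front of the box, 101 mm up, free below: push it up from below with a slanted finger, or pinch it.
- beaker: Steel beaker, straight round, 60 mm outside diameter, 80 mm long, wall 3 mm, 0.12 kg, standing mouth-down on the box floor (its closed end 90 mm above the counter) in one half of the box. Origin: centre of its mouth; z points to its closed end.
- beaker_end (a point): Centre of the inside of the beaker's closed end, 76 mm from the mouth along the beaker's z; the outside of the closed end is 4 mm further.
- board_rack: Fixed steel rack left or right of the box, base 150 by 200 by 12 mm. Origin: underside, below the middle of the empty front slot. Rails along y (170 mm long, 10 mm thick) at 50 and 85 mm height; the slot is 44 mm wide, between rails at x = -27 and +27 mm. A white chopping board 14 mm thick, its top 117 mm up, is fixed in the rear slot at x = +51 mm.
- slot (a point): Middle of the empty front slot's floor, 12 mm above the counter; axes as the board rack. The lid stands here on its hooks, leaning on the rails, its origin about 10 mm above this point.
- peg_rack: Fixed steel draining stand, base 200 by 190 by 12 mm, with two straight round pegs 18 mm thick with round tips. Both lean 30 degrees from vertical towards the stand's -x: along (-0.5, 0, 0.866) in its frame. Origin: centre of its underside. Stands on the other side of the box from the board rack.
- peg_left (a point): Tip of the peg at y = +55 mm of the stand, 159 mm above the counter.
- peg_right (a point): Tip of the peg at y = -55 mm of the stand, 159 mm above the counter. The pegs are 170 mm long, so a beaker pushed down till its closed end meets the tip hangs clear of the base. Let go, it settles a little nearer upright than the peg.
- pot: Bystander: squat lidded white pot, 56 mm in diameter, 45 mm high, in the other half of the box. Origin: centre of its underside.
- detergent: Bystander: yellow bottle, 68 mm in diameter, 190 mm high. Origin: centre of its underside.
- bowl: Bystander: steel bowl, 130 mm across, 60 mm high. Origin: centre of its underside.
- brush: Bystander: short flat brush 160 mm long, lying along its x. Origin: on its underside.
- spatula: Bystander: spatula 240 mm long, lying along its x. Origin: on its underside.
- tub: Bystander: clear open tub 160 by 110 by 70 mm. Origin: centre of its underside.
Mind the look-alikes: they are no part of the job. What is shaped like the board_rack but green is not meant.

How it is judged (in metres and radians):
On the way, in this order (a step that is already met when the one before it is completed fails the run):
1. the lid stands upright (within 15 degrees) with its hooks still on the pins (angle between lid's own x axis and vertical above 2.87959 rad and distance between lid and pins below 0.012 m), for 0.2 s.
2. the lid, still upright within 30 degrees, is lifted clear above the pins, by 20 mm or more (z of lid in the frame of pins above 0.02 m and horizontal distance between lid and pins below 0.08 m and angle between lid's own x axis and vertical above 2.61759 rad), for 0.05 s.
3. the lid stands handle up in the empty front slot of the board rack, let go (x of lid in the frame of slot between -0.022 and 0.022 m and y of lid in the frame of slot between -0.05 and 0.05 m and z of lid in the frame of slot below 0.03 m and angle between lid's own x axis and vertical above 2.69159 rad and linear speed of lid below 0.03 m/s and contact force between the fingers and lid below 0.1 N), for 0.2 s.
At the end, for the whole second after the job is handed in: Lid released in the front slot, handle up within 26 deg, hinge-edge middle within 22 mm of the slot plane, 50 mm along it, under 30 mm above its floor. Beaker released on a peg, mouth-down within 46 deg, inside of its closed end within 26 mm of the peg tip. Both at rest (x of lid in the frame of slot between -0.022 and 0.022 m and y of lid in the frame of slot between -0.05 and 0.05 m and z of lid in the frame of slot below 0.03 m and angle between lid's own x axis and vertical above 2.69159 rad and (distance between beaker_end and peg_left below 0.026 m or distance between beaker_end and peg_right below 0.026 m) and angle between beaker's own z axis and vertical below 0.8 rad and linear speed of each of lid, beaker below 0.03 m/s); the robot touches nothing.
It fails at once if another loose thing (pot, detergent, bowl, brush, spatula, tub) is displaced by more than 40 mm (distance of any of pot, detergent, bowl, brush, spatula, tub from where it was at the start of the episode above 0.04 m).
It also fails if it takes over 72 s, if anything falls off the work surface, if the arm or the gripper's body presses on something with over 40 N, if the wrist force passes 120 N, or if a joint passes its speed limit or range.

ROBOT

A 7-joint arm with a two-finger parallel gripper is mounted at the origin on the work surface. World frame = base frame: x ahead of the robot, y to its left, z up, the work surface at z = 0. Lengths are in m, angles in degrees, forces in N, time in s.
With the tool pointing down it reaches from about 0.35 to 0.775 m from the base axis. Payload 3.1 kg.
Tool frame: the origin (TCP) lies at the centre of the arm's flange, where the gripper is bolted on; the fingertips stand 173 mm ahead of it and the grasp point (between the pads) lies arm.pinch_z ahead of it (arm.pinch_z is the distance from the TCP to the grasp point, in m); z points along the fingers, y is the direction in which the jaws open and shut (so a half turn about z gives the same grasp; the last joint's range is limited). The gripper opens to 85 mm and grips with 20 to 120 N. Pads are 22 mm wide; open, the fingers measure 114 mm over their backs; the gripper's body (76 mm by 85 mm) begins 54 mm behind the grasp point. The pads swing forward as they close: fully open they stand 13 mm farther back than shut.
Start: joints at [73.585, 17.813, 0.802, 86.603, -0.252, 75.585, -1.558], TCP at [0.133, -0.534, 0.405] pointing down, gripper open.
Joint ranges: [-154.91, 154.91], [-16.99, 109.72], [-72.82, 74.43], [7.12, 147.25], [-82.49, 262.49], [11.32, 116.49], [-174.64, 174.64]. Speed limits (degrees/s): [159.86, 159.86, 180, 180, 180, 180, 180].

INTERFACE

Orientations are given as [roll, pitch, yaw] about the fixed x, y, z axes, in that order (R = Rz(yaw) Ry(pitch) Rx(roll)).
In Python, from cell import arm gives the robot as it stands.
- The arm moves only by the shell command python3 -m inch 'ROWS'. ROWS is JSON, a list that holds one entry, the list of rows, each a list of 5 numbers: the shift along the tool's x, y, z in mm, then the turn about the tool's z in rad, then the opening, from 0 (shut) to 1 (fully open). In form: [[[dx, dy, dz, roll, grip], ...]]. A call has 1 to 5 rows; each row is the pose to reach, as a shift and turn from the pose commanded when the call began, along the tool's axes at that moment; what a row does not reach only later rows make up. A row lasts 1/12 s, in which the tool goes at most 41.7 mm and 7.16 degrees, less where a joint would pass 70% of its speed; a pose out of reach is approached as far as the arm can. A call with a gripper value outside its range is refused whole. The fingers move at their own pace and stop on an object; the grip force is fixed at half the most. Time passes only in rows, so rows that repeat a pose let the fingers close. It gives the time, the measured TCP pose, the force and the opening at its end, in the units of the state.
- arm.state(): the state, without advancing time (a new reading comes with each control period).
- arm.get_image(name): name is "scene" or "top"; returns a dict with "pixels" (384x512x3 uint8, blue, green, red), "camera_matrix" (3x3 intrinsics, pixels), "k1" (the pictures are not rectified: a ray, as slopes to the right and down, at radius r is drawn at 1 + k1 r^2 times it, then the intrinsics apply), "R" (3x3) and "t" (3): a world point X has camera coordinates R X + t. Camera axes: x right, y down, z forward; pixel columns grow to the right and rows downward; lengths in m; the calibration is good to about 2 mm. A picture is of the moment at which its call begins. There is no depth.
- arm.sign_off(): hands the job in, once; it reports no verdict.
The state is a dict: "t": time; "qpos": joint angles; "qvel": joint speeds; "joint_efforts": joint torques, N m; "tcp_pos": TCP position; "eef_rot": TCP orientation; "contact_force": force on the tool from outside, world axes, zero at the start; "moment": the same for the moment, N m; "finger_gap": finger opening in m.
Only numpy, scipy, OpenCV 4.12 (cv2) and the standard library are available. Lean on these libraries where they do the work, as an engineer would, in place of code of your own. Each camera call takes 0.05 s, during which the arm holds its last target.

## Working session

There is one attempt and no reset: what is moved stays moved. The work goes in short steps, Python scripts to look and compute and a shell command to move; the robot and the scene stay as the last step left them, time stands still between calls to the robot, and variables do not carry over. Pictures are saved under pics/ and viewed, and the job is handed in when it is done.

```bash
ls; mkdir -p pics
python3 - <<'E'
from cell import arm
import cv2,numpy as np
print(arm.state(), arm.pinch_z)
for n in("scene","top"):
    im=arm.get_image(n); cv2.imwrite(f"pics/{n}0.png",im["pixels"])
    print(n,im["camera_matrix"],im["k1"],im["R"],im["t"])
    np.savez(f"{n}0.npz",**{k:np.array(v) for k,v in im.items()})
E
```

```text
pics
{'t': 0.0, 'qpos': array([73.58673052, 17.86079663,  0.80053709, 86.69187957, -0.25081731,
       75.5854104 , -1.56092119]), 'qvel': array([ 0.06106711,  0.03841076, -0.03537399, -0.02615969,  0.01892077,
       -0.13900843, -0.00786498]), 'joint_efforts': array([ 1.04830528e-04, -3.79916060e+01,  1.46194389e-01, -2.30591208e+01,
        1.24081530e-02,  1.36345424e-02, -1.62461941e-05]), 'tcp_pos': array([ 0.13323516, -0.53328416,  0.40361767]), 'eef_rot': array([-1.79863808e+02,  6.46184426e-03,  1.40273775e+01]), 'contact_force': array([-0.24777994,  0.38488596,  0.66783921]), 'moment': array([-0.03058501,  0.01394944,  0.03057173]), 'finger_gap': 0.08532254887811463} 0.1547
scene [[379.32954575   0.         255.84887618]
 [  0.         379.32954575 193.66228752]
 [  0.           0.           1.        ]] -0.11872853416542557 [[-0.40837234  0.91277973  0.00807495]
 [ 0.61212203  0.28040079 -0.73937948]
 [-0.67715482 -0.29699927 -0.67324051]] [ 0.11834665 -0.25846019  1.65472777]
top [[480.39550579   0.         256.59494074]
 [  0.         480.39550579 194.79067727]
 [  0.           0.           1.        ]] -0.03624743877728386 [[ 0.01035446 -0.99990009  0.00962263]
 [-0.98779846 -0.01172365 -0.1552957 ]
 [ 0.15539299 -0.00789722 -0.98782116]] [0.09234976 0.52463586 1.4883301 ]
```

View pics/scene0.png

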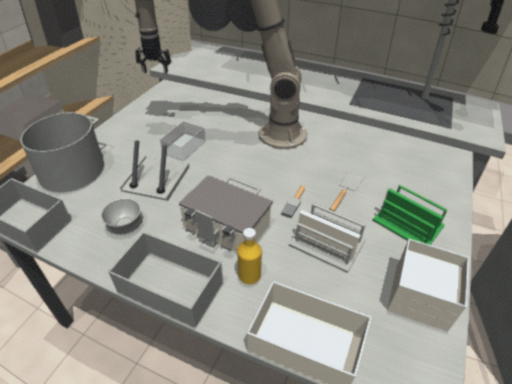

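View pics/top0.png

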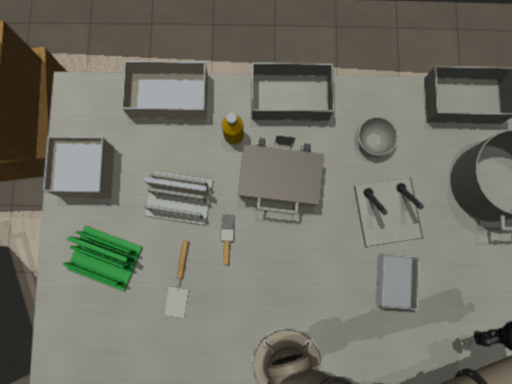

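Run:
```python
import cv2,numpy as np
t=np.load("top0.npz")["pixels"]
cv2.imwrite("pics/c1.png",cv2.resize(t[125:255,140:340],None,fx=4,fy=4,interpolation=cv2.INTER_CUBIC))
cv2.imwrite("pics/c2.png",cv2.resize(t[110:255,340:440],None,fx=4,fy=4,interpolation=cv2.INTER_CUBIC))
s=np.load("scene0.npz")["pixels"]
cv2.imwrite("pics/c3.png",cv2.resize(s[160:290,170:370],None,fx=4,fy=4,interpolation=cv2.INTER_CUBIC))
```

```text
(no output)
```

View pics/c1.png

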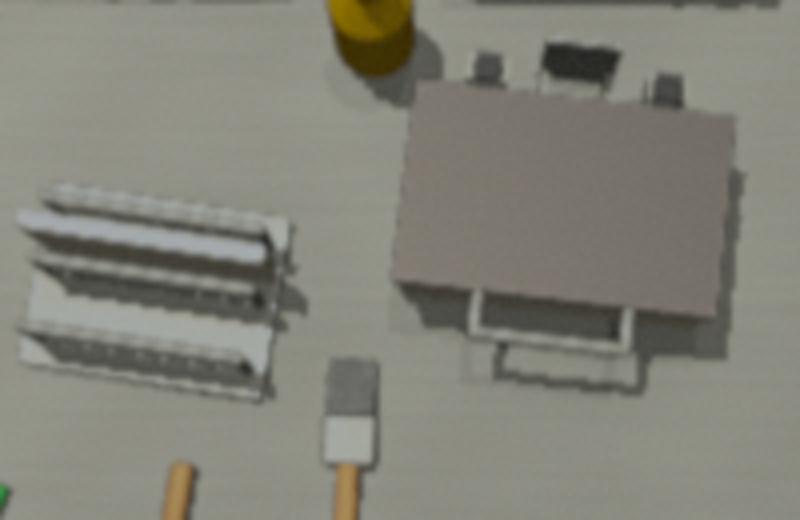

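View pics/c2.png

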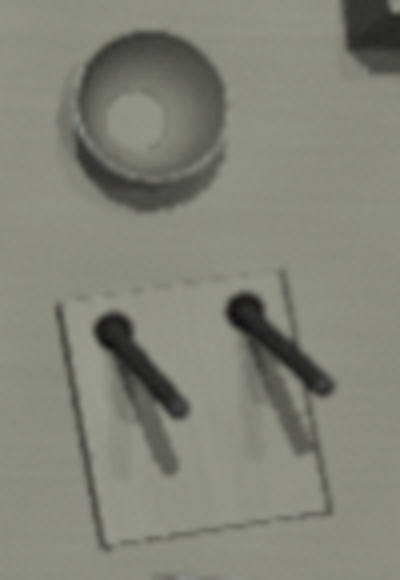

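View pics/c3.png

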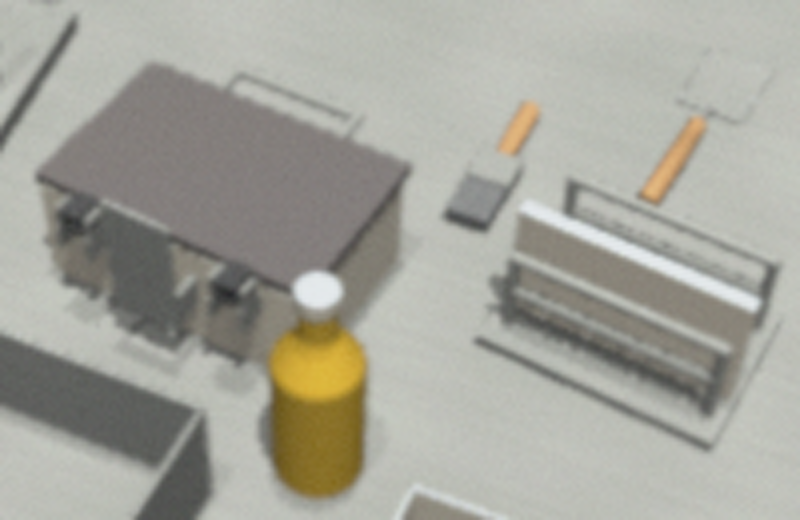

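```bash
cat > h.py <<'E'
import cv2,numpy as np
def load(n): return dict(np.load(n))
def ray(c,uv):
    K=c["camera_matrix"]; k=float(c["k1"])
    uv=np.atleast_2d(np.array(uv,float)).reshape(-1,1,2)
    n=cv2.undistortPoints(uv,K,np.array([k,0,0,0.]),R=None)[:,0]
    d=np.c_[n,np.ones(len(n))]@c["R"]; o=-c["R"].T@c["t"]
    return o,d
def onz(c,uv,z):
    o,d=ray(c,uv); return o+d*((z-o[2])/d[:,2:3])
def tri(c1,u1,c2,u2):
    o1,d1=ray(c1,u1);o2,d2=ray(c2,u2);A=np.c_[d1[0],-d2[0]]
    s=np.linalg.lstsq(A,o2-o1,rcond=None)[0];a=o1+s[0]*d1[0];b=o2+s[1]*d2[0]
    return (a+b)/2,np.linalg.norm(a-b)
def proj(c,X):
    p=np.atleast_2d(X)@c["R"].T+c["t"];x=p[:,:2]/p[:,2:];r2=(x**2).sum(1,keepdims=True)
    x=x*(1+c["k1"]*r2);return x*[c["camera_matrix"][0,0],c["camera_matrix"][1,1]]+c["camera_matrix"][:2,2]
def cur():
    from cell import arm; return arm.state()
E
python3 - <<'E'
from h import *
c=load("top0.npz"); im=c["pixels"]
hsv=cv2.cvtColor(im,cv2.COLOR_BGR2HSV)
print(hsv[174,282],im[174,282],im[230,300])
b,g,r=[im[...,i].astype(int) for i in range(3)]
roi=np.zeros(im.shape[:2],bool);roi[140:210,232:330]=1
m=((r-g)>=3)&(r>85)&(r<160)&((b-g)>-2)&roi
m=cv2.morphologyEx(m.astype(np.uint8),cv2.MORPH_OPEN,np.ones((5,5)))
ct=max(cv2.findContours(m,0,cv2.CHAIN_APPROX_NONE)[0],key=cv2.contourArea)
P=onz(c,ct[:,0],0.107)
rect=cv2.minAreaRect((P[:,:2]*1000).astype(np.float32));print(cv2.contourArea(ct),rect)
# by-eye crop points
f=lambda x,y,ox=140,oy=125:(ox+(x-1.5)/4,oy+(y-1.5)/4)
print("bar",onz(c,[f(470,330),f(630,345)],.106))
print("lidcorners",onz(c,[f(415,78),f(737,117),f(715,318),f(392,283)],.107))
print("frontrail",onz(c,[f(22,327),f(268,358)],.085)) 
print("midrail",onz(c,[f(35,262),f(270,290)],.085))
print("board",onz(c,[f(20,215),f(265,255)],.117))
print("basefront",onz(c,[f(20,362),f(260,400)],.012))
q=lambda x,y:f(x,y,340,110)
print("base",onz(c,[q(60,305),q(285,270),q(330,512),q(105,548)],.012))
print("tips",onz(c,[q(180,410),q(323,384)],.159-.005))
E
```

```text
[ 20  31 122] [107 117 122] [130 140 141]Traceback (most recent call last):
  File "<stdin>", line 9, in <module>
ValueError: max() iterable argument is empty
```

```bash
cat > m.py <<'E'
from h import *
c=load("top0.npz"); im=c["pixels"]
bl=cv2.bilateralFilter(im,9,30,5)
for p in [(282,174),(260,160),(310,190),(300,230),(236,165)]: print(p,bl[p[1],p[0]])
b,g,r=[bl[...,i].astype(int) for i in range(3)]
m=(r-g>=4)&(r<135)
roi=np.zeros(m.shape,bool);roi[140:212,232:332]=1;m&=roi
m=cv2.morphologyEx(m.astype(np.uint8),cv2.MORPH_OPEN,np.ones((5,5)))
ct=max(cv2.findContours(m,0,cv2.CHAIN_APPROX_NONE)[0],key=cv2.contourArea)
P=onz(c,ct[:,0],0.107)
print(cv2.contourArea(ct),cv2.minAreaRect((P[:,:2]*1000).astype(np.float32)))
f=lambda x,y,ox=140,oy=125:(ox+(x-1.5)/4,oy+(y-1.5)/4)
print("bar",onz(c,[f(470,330),f(630,345)],.106))
print("lidcorners",onz(c,[f(415,78),f(737,117),f(715,318),f(392,283)],.107))
print("frontrail",onz(c,[f(22,327),f(268,358)],.085)) 
print("midrail",onz(c,[f(35,262),f(270,290)],.085))
print("board",onz(c,[f(20,215),f(265,255)],.117))
print("basefront",onz(c,[f(20,362),f(260,400)],.012))
q=lambda x,y:f(x,y,340,110)
print("base",onz(c,[q(60,305),q(285,270),q(330,512),q(105,548)],.012))
print("tips",onz(c,[q(180,410),q(323,384)],.159-.005))
E
python3 m.py
```

```text
(282, 174) [109 116 122]
(260, 160) [111 119 124]
(310, 190) [106 113 118]
(300, 230) [131 141 141]
(236, 165) [135 145 145]
3971.0 ((577.8390502929688, 26.276939392089844), (250.62106323242188, 160.2882537841797), 83.3122787475586)
bar [[ 0.47543885  0.09669496  0.106     ]
 [ 0.46537446 -0.02470184  0.106     ]]
lidcorners [[ 0.67132827  0.14125093  0.107     ]
 [ 0.64361187 -0.10793611  0.107     ]
 [ 0.48663855 -0.08933168  0.107     ]
 [ 0.51063975  0.15636794  0.107     ]]
frontrail [[0.47644126 0.44106095 0.085     ]
 [0.45472734 0.2511939  0.085     ]]
midrail [[0.52721682 0.4333388  0.085     ]
 [0.50748432 0.25104099 0.085     ]]
board [[0.55797734 0.43934431 0.117     ]
 [0.5293789  0.25245484 0.117     ]]
basefront [[0.45750024 0.45784711 0.012     ]
 [0.42915575 0.26374603 0.012     ]]
base [[ 0.56131786 -0.22168105  0.012     ]
 [ 0.59281296 -0.40816422  0.012     ]
 [ 0.39464601 -0.43703494  0.012     ]
 [ 0.36417497 -0.25379412  0.012     ]]
tips [[ 0.45857649 -0.27812912  0.154     ]
 [ 0.47906297 -0.38527851  0.154     ]]
```

Run:
```python
from h import *
t=load("top0.npz")["pixels"]
cv2.imwrite("pics/r1.png",cv2.resize(t[165:230,138:220],None,fx=9,fy=9,interpolation=cv2.INTER_LANCZOS4))
s=load("scene0.npz")["pixels"]
cv2.imwrite("pics/r2.png",cv2.resize(s[200:276,284:372],None,fx=9,fy=9,interpolation=cv2.INTER_LANCZOS4)[:600])
```

```text
(no output)
```

View pics/r1.png

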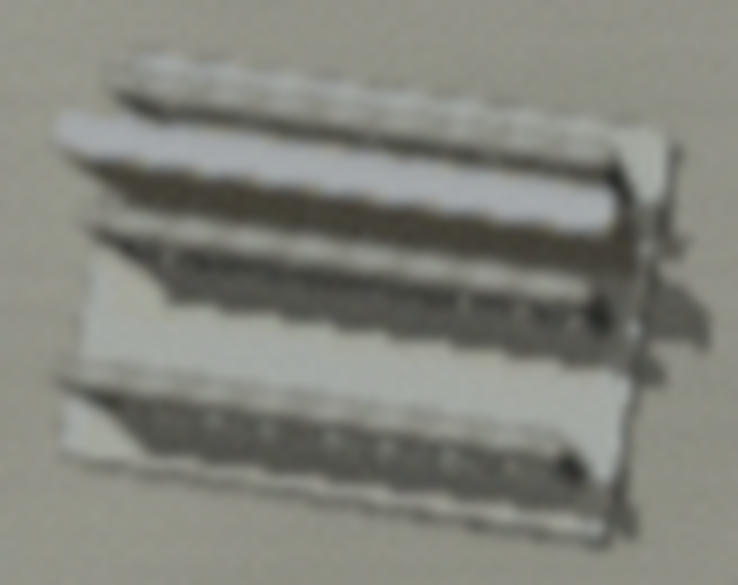

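View pics/r2.png

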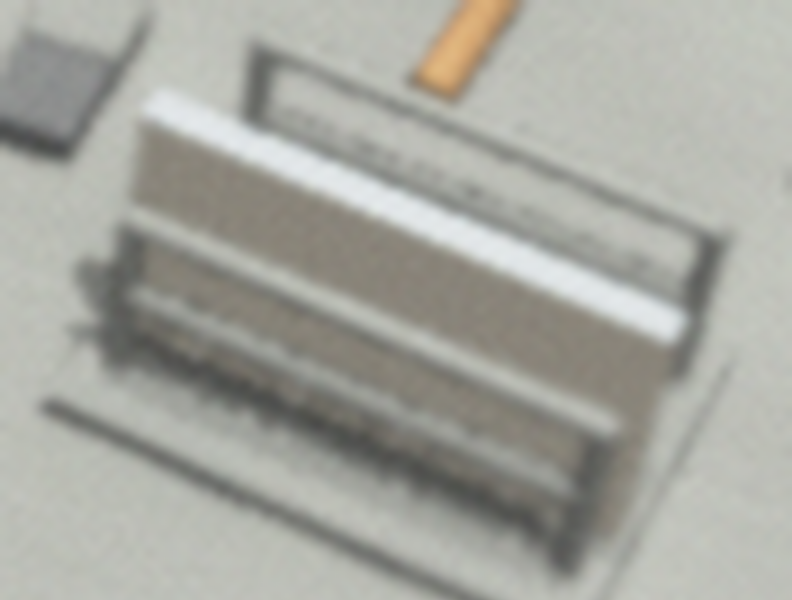

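Run:
```python
from h import *
c=load("top0.npz");s=load("scene0.npz")
f=lambda x,y:(138+(x-4)/9,165+(y-4)/9)
g=lambda x,y:(284+(x-4)/9,200+(y-4)/9)
def sh(n,a,b,z,cam=c,f=f):
    P=onz(cam,[f(*a),f(*b)],z); d=P[0]-P[1]; print(n,P[:,:2].round(4).tolist(),"mid",P.mean(0).round(4),"len",np.linalg.norm(d).round(3),"yaw",np.degrees(np.arctan2(-d[0],d[1])).round(2))
sh("board",(62,133),(615,210),.117)
sh("rail+",(92,213),(592,290),.085)
sh("rail-",(65,372),(567,437),.085)
sh("baseF",(65,457),(605,540),.012)
sh("baseR",(668,135),(605,540),.012)
sh("boardS",(685,322),(155,106),.117,s,g)
sh("rail+S",(617,423),(132,213),.085,s,g)
sh("rail-S",(725,236),(258,48),.085,s,g)
```

```text
board [[0.555, 0.4398], [0.5309, 0.2525]] mid [0.5429 0.3461 0.117 ] len 0.189 yaw -7.34
rail+ [[0.5332, 0.4355], [0.5084, 0.2628]] mid [0.5208 0.3491 0.085 ] len 0.174 yaw -8.15
rail- [[0.4779, 0.4422], [0.4576, 0.2699]] mid [0.4678 0.356  0.085 ] len 0.173 yaw -6.72
baseF [[0.4568, 0.4573], [0.4294, 0.2633]] mid [0.4431 0.3603 0.012 ] len 0.196 yaw -8.05
baseR [[0.5766, 0.2444], [0.4294, 0.2633]] mid [0.503  0.2538 0.012 ] len 0.148 yaw -97.29
boardS [[0.5551, 0.4416], [0.5332, 0.2559]] mid [0.5442 0.3488 0.117 ] len 0.187 yaw -6.75
rail+S [[0.5761, 0.4305], [0.5531, 0.2577]] mid [0.5646 0.3441 0.085 ] len 0.174 yaw -7.57
rail-S [[0.4805, 0.4449], [0.4589, 0.2718]] mid [0.4697 0.3583 0.085 ] len 0.174 yaw -7.12
```

Run:
```python
from h import *
c=load("top0.npz");s=load("scene0.npz")
print("bottle cap",tri(c,(232,118),s,(249.5,233)), onz(c,[(232,118)],.188))
sp=s["pixels"]
cv2.imwrite("pics/p1.png",cv2.resize(sp[130:205,110:200],None,fx=8,fy=8,interpolation=cv2.INTER_CUBIC))
tp=c["pixels"]
cv2.imwrite("pics/p2.png",cv2.resize(tp[170:255,345:430],None,fx=7,fy=7,interpolation=cv2.INTER_CUBIC))
```

```text
bottle cap (array([0.72974465, 0.17567764, 0.18302141]), np.float64(0.0026472760041777537)) [[0.72862064 0.1742117  0.188     ]]
```

View pics/p1.png

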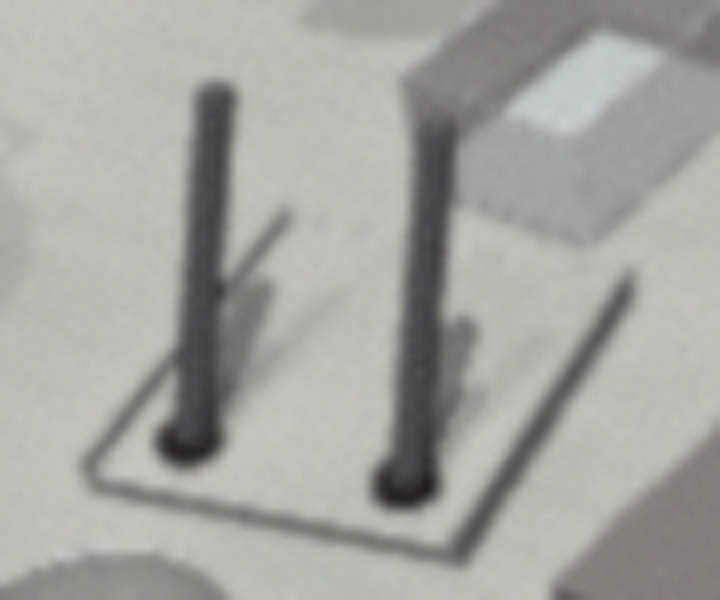

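View pics/p2.png

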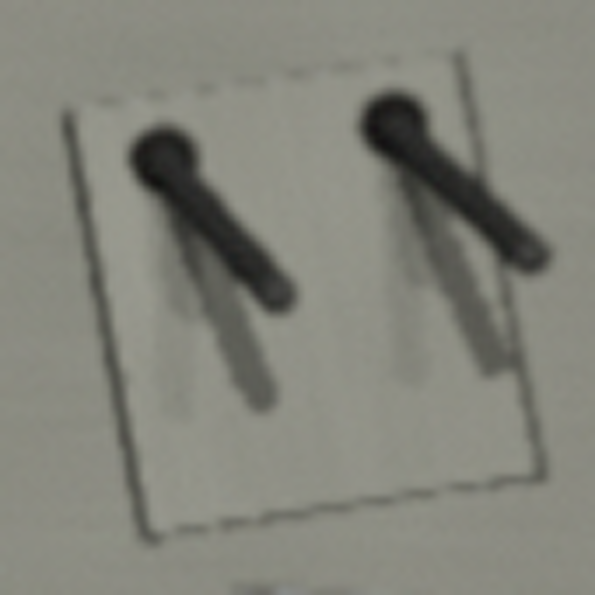

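```bash
cat > go.py <<'E'
import sys;from h import *
from scipy.spatial.transform import Rotation as R
# usage: go.py x y z(grasp point) yaw
x,y,z,yaw=map(float,sys.argv[1:5]);s=cur()
r=R.from_euler('xyz',s["eef_rot"],degrees=True)
d=r.inv().apply(np.array([x,y,z+.1547])-s["tcp_pos"])*1000
dy=(yaw-s["eef_rot"][2]+180)%360-180
print("d(mm)",d.round(1),"roll",round(-np.radians(dy),3),"| t",round(s["t"],2),"gp",(s["tcp_pos"]-[0,0,.1547]).round(4),"rot",s["eef_rot"].round(1),"F",s["contact_force"].round(1),"gap",round(s["finger_gap"],4))
E
python3 go.py .464 .0396 .2 83.3
```

```text
d(mm) [ 459.8 -475.5   50. ] roll -1.209 | t 0.1 gp [ 0.1333 -0.5333  0.249 ] rot [-179.9    0.    14. ] F [ 0.2 -0.7 -0.7] gap 0.0852
```

```bash
python3 -m inch '[[[460,-475,0,-1.209,0.35],[460,-475,0,-1.209,0.35],[460,-475,0,-1.209,0.35],[460,-475,0,-1.209,0.35],[460,-475,0,-1.209,0.35]]]'; python3 go.py .464 .0396 .2 83.3
```

```text
t: 0.52
tcp_pos: [0.2381, -0.3512, 0.4042]
eef_rot: [-180.0, -0.0, 50.2]
contact_force: [1.2, -0.8, -0.0]
finger_gap: 0.03
d(mm) [444.8 -76.8  49.6] roll -0.578 | t 0.52 gp [ 0.2381 -0.3512  0.2495] rot [-180.    -0.    50.2] F [ 1.2 -0.8 -0. ] gap 0.03
```

```bash
python3 -m inch '[[[445,-77,0,-0.578,0.3],[445,-77,0,-0.578,0.3],[445,-77,0,-0.578,0.3],[445,-77,0,-0.578,0.3],[445,-77,0,-0.578,0.3]]]'; python3 go.py .464 .0396 .2 83.3
```

```text
t: 0.93
tcp_pos: [0.3431, -0.1714, 0.4045]
eef_rot: [-180.0, 0.0, 83.2]
contact_force: [1.0, -0.3, 0.6]
finger_gap: 0.0256
d(mm) [223.8  95.2  49.7] roll -0.001 | t 0.93 gp [ 0.3431 -0.1714  0.2498] rot [-180.     0.    83.2] F [ 1.  -0.3  0.6] gap 0.0256
```

```bash
python3 -m inch '[[[224,95,0,0,0.3],[224,95,0,0,0.3],[224,95,0,0,0.3],[224,95,0,0,0.3],[224,95,0,0,0.3]]]';python3 -m inch '[[[39,17,50,0,0.3],[39,17,50,0,0.3],[39,17,50,0,0.3]]]'; python3 go.py .464 .0396 .101 83.3
python3 - <<'E'
from cell import arm
import cv2,numpy as np
for n in("scene","top"):
    im=arm.get_image(n); np.savez(f"{n}1.npz",**{k:np.array(v) for k,v in im.items()})
    p=im["pixels"]; p=p[150:280,160:330] if n=="scene" else p[140:250,220:340]
    cv2.imwrite(f"pics/{n}1.png",cv2.resize(p,None,fx=4,fy=4,interpolation=cv2.INTER_CUBIC))
E
```

```text
t: 1.35
tcp_pos: [0.4474, 0.0087, 0.4046]
eef_rot: [180.0, 0.0, 82.9]
contact_force: [0.2, -1.5, -0.8]
finger_gap: 0.0256
t: 1.6
tcp_pos: [0.4678, 0.047, 0.3509]
eef_rot: [-179.6, -0.1, 83.4]
contact_force: [-0.8, 0.5, -0.4]
finger_gap: 0.0258
d(mm) [-8.  -2.2 95.2] roll 0.001 | t 1.6 gp [0.4678 0.047  0.1962] rot [-1.796e+02 -1.000e-01  8.340e+01] F [-0.8  0.5 -0.4] gap 0.0258
```

View pics/top1.png

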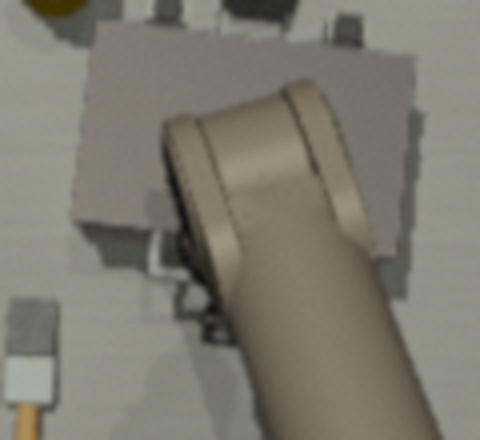

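View pics/scene1.png

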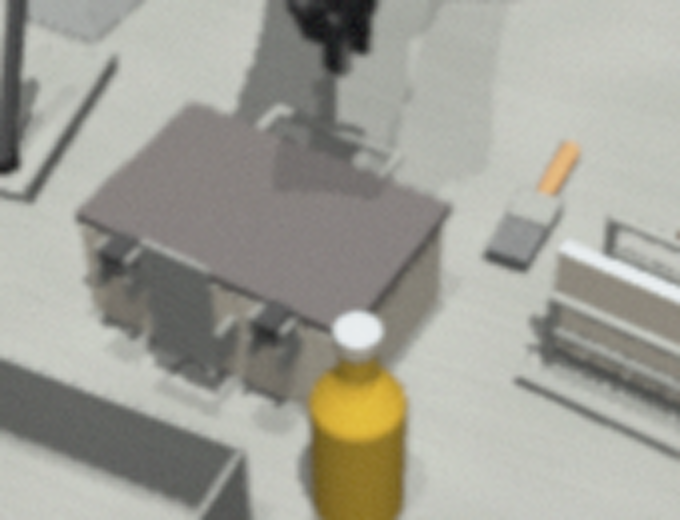

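```bash
python3 go.py .464 .0396 .130 83.3;  python3 -m inch '[[[-5,-2,60,0,0.3],[-5,-2,60,0,0.3],[-5,-2,60,0,0.3]]]'; python3 go.py .464 .0396 .1025 83.3
```

```text
d(mm) [-4.3 -3.7 69.2] roll -0.004 | t 1.7 gp [0.4684 0.0435 0.1992] rot [-179.8    0.    83. ] F [ 0.1 -0.1  0.7] gap 0.0257
t: 1.95
tcp_pos: [0.4642, 0.0358, 0.292]
eef_rot: [-179.6, 0.2, 82.7]
contact_force: [-1.1, -0.3, 0.2]
finger_gap: 0.0257
d(mm) [ 3.9 -0.4 34.8] roll -0.01 | t 1.95 gp [0.4642 0.0358 0.1373] rot [-179.6    0.2   82.7] F [-1.1 -0.3  0.2] gap 0.0257
```

```bash
python3 -m inch '[[[2,-1,10,-0.01,0.3],[2,-1,20,-0.01,0.3],[2,-1,30,-0.01,0.3],[2,-1,35,-0.01,0.3],[2,-1,35,-0.01,0.3]]]'; python3 go.py .4676 .0392 .101 83.3
```

```text
t: 2.37
tcp_pos: [0.4651, 0.0407, 0.2589]
eef_rot: [-179.9, 0.0, 83.5]
contact_force: [0.4, 0.2, 0.8]
finger_gap: 0.0255
d(mm) [-1.2  2.7  3.2] roll 0.004 | t 2.37 gp [0.4651 0.0407 0.1042] rot [-179.9    0.    83.5] F [0.4 0.2 0.8] gap 0.0255
```

Fingers are around the bar with no contact force. Centre and close.

```bash
python3 -m inch '[[[-1,2.5,3,0,0.3],[-1,2.5,3,0,0],[-1,2.5,3,0,0],[-1,2.5,3,0,0],[-1,2.5,3,0,0]]]'; python3 go.py .4676 .0392 .101 83.3
python3 - <<'E'
from cell import arm
import cv2,numpy as np
im=arm.get_image("scene")
cv2.imwrite(f"pics/s2.png",cv2.resize(im["pixels"][130:260,160:330],None,fx=4,fy=4,interpolation=cv2.INTER_CUBIC))
E
```

```text
t: 2.78
tcp_pos: [0.4682, 0.0396, 0.257]
eef_rot: [179.9, -0.0, 83.5]
contact_force: [1.3, -0.0, -0.5]
finger_gap: 0.0077
d(mm) [-0.4 -0.5  1.3] roll 0.004 | t 2.78 gp [0.4682 0.0396 0.1023] rot [179.9  -0.   83.5] F [ 1.3 -0.  -0.5] gap 0.0077
```

View pics/s2.png

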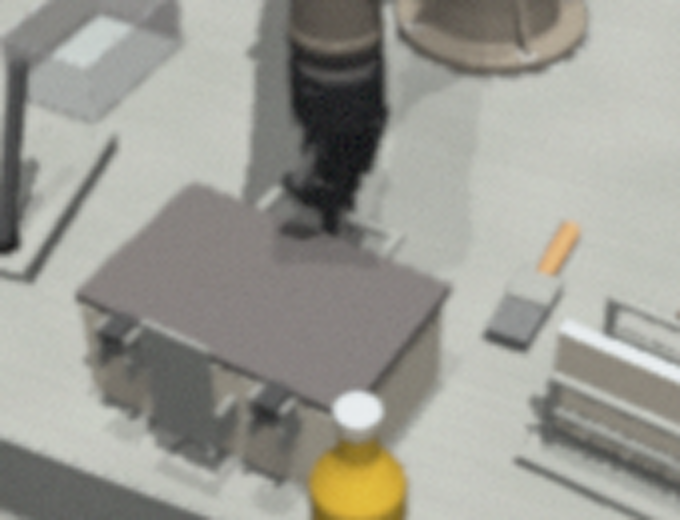

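```bash
python3 -m inch '[[[0,0.2,-9,0,0],[0,0.8,-18,0,0],[0,3.1,-36,0,0],[0,7,-54,0,0],[0,7,-54,0,0]]]'; python3 go.py .4676 .0392 .101 83.3
```

```text
t: 3.25
tcp_pos: [0.4759, 0.0392, 0.3141]
eef_rot: [179.7, -0.0, 83.5]
contact_force: [0.3, -0.2, -2.5]
finger_gap: 0.0076
d(mm) [-1.  -8.5 58.3] roll 0.004 | t 3.25 gp [0.4759 0.0392 0.1594] rot [179.7  -0.   83.5] F [ 0.3 -0.2 -2.5] gap 0.0076
```

```bash
python3 -m inch '[[[0,5.4,-17,0,0],[0,12.3,-34,0,0],[0,20.6,-50,0,0],[0,30.3,-65,0,0],[0,41.3,-79.5,0,0]]]'; python3 go.py .4676 .0392 .101 83.3
python3 - <<'E'
from cell import arm
import cv2,numpy as np
im=arm.get_image("scene")
cv2.imwrite(f"pics/s3.png",cv2.resize(im["pixels"][100:260,160:330],None,fx=4,fy=4,interpolation=cv2.INTER_CUBIC)[:600])
E
```

```text
t: 3.67
tcp_pos: [0.5152, 0.0342, 0.39]
eef_rot: [-179.8, 0.0, 83.5]
contact_force: [-0.4, -0.3, -3.0]
finger_gap: 0.0078
d(mm) [ -0.3 -47.4 134.5] roll 0.004 | t 3.67 gp [0.5152 0.0342 0.2353] rot [-179.8    0.    83.5] F [-0.4 -0.3 -3. ] gap 0.0078
```

View pics/s3.png

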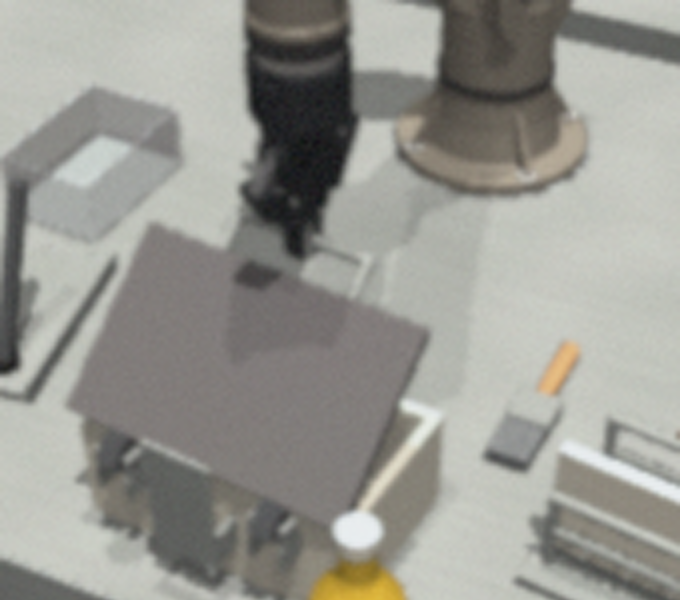

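```bash
python3 -m inch '[[[0,12.5,-13,0,0],[0,26,-25,0,0],[0,40.5,-36,0,0],[0,56,-45.5,0,0],[0,72,-54,0,0]]]'; python3 go.py .4676 .0392 .101 83.3
python3 - <<'E'
from cell import arm
import cv2,numpy as np
im=arm.get_image("scene")
cv2.imwrite(f"pics/s4.png",cv2.resize(im["pixels"][100:250,160:330],None,fx=4,fy=4,interpolation=cv2.INTER_CUBIC)[:600])
E
```

```text
t: 4.13
tcp_pos: [0.5856, 0.0262, 0.4461]
eef_rot: [-179.7, 0.2, 83.6]
contact_force: [-6.0, -2.3, 9.6]
finger_gap: 0.0072
d(mm) [   0.2 -117.8  191. ] roll 0.004 | t 4.13 gp [0.5856 0.0262 0.2914] rot [-179.7    0.2   83.6] F [-6.  -2.3  9.6] gap 0.0072
```

View pics/s4.png

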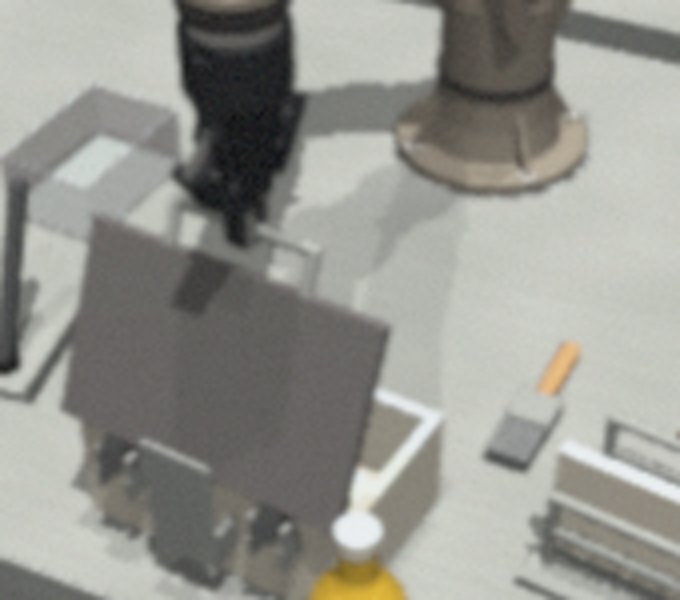

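```bash
python3 -m inch '[[[0,8,-7,0,0],[0,16.5,-10.5,0,0],[0,34,-16,0,0],[0,34,-16,0,0]]]'; python3 go.py .4676 .0392 .101 83.3
python3 - <<'E'
from cell import arm
import cv2,numpy as np
im=arm.get_image("scene")
cv2.imwrite(f"pics/s5.png",cv2.resize(im["pixels"][140:240,170:260],None,fx=6,fy=6,interpolation=cv2.INTER_CUBIC)[:600])
E
```

```text
t: 4.52
tcp_pos: [0.6227, 0.0219, 0.4603]
eef_rot: [179.9, -0.1, 83.5]
contact_force: [0.3, 0.3, 0.2]
finger_gap: 0.0076
d(mm) [  -0.7 -156.5  204.3] roll 0.003 | t 4.52 gp [0.6227 0.0219 0.3056] rot [ 1.799e+02 -1.000e-01  8.350e+01] F [0.3 0.3 0.2] gap 0.0076
```

View pics/s5.png

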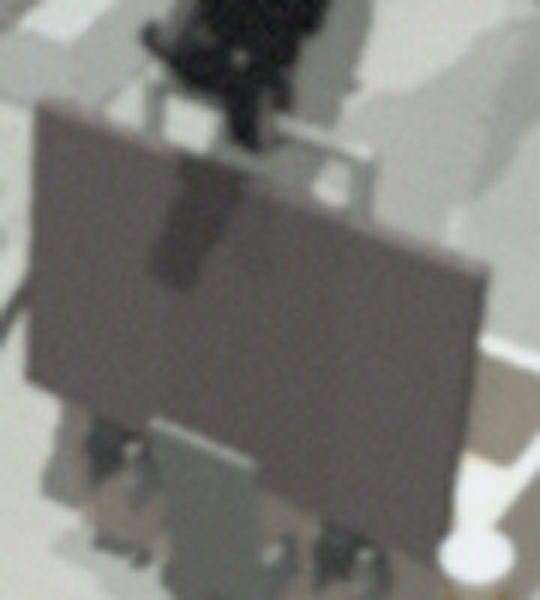

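```bash
python3 -m inch '[[[0,12.5,-3,0,0],[0,25,-4.5,0,0],[0,43.5,-6,0,0],[0,54.5,-6,0,0],[0,54.5,-6,0,0]]]'; python3 -m inch '[[[0,0,0,0,0],[0,0,0,0,0],[0,0,0,0,0]]]'; python3 go.py .4676 .0392 .101 83.3
python3 - <<'E'
from cell import arm
import cv2,numpy as np
im=arm.get_image("scene");np.savez("scene6.npz",**{k:np.array(v) for k,v in im.items()})
cv2.imwrite(f"pics/s6.png",cv2.resize(im["pixels"][140:250,160:270],None,fx=5.4,fy=5.4,interpolation=cv2.INTER_CUBIC)[:600])
im=arm.get_image("top")
cv2.imwrite(f"pics/t6.png",cv2.resize(im["pixels"][90:220,200:350],None,fx=4,fy=4,interpolation=cv2.INTER_CUBIC)[:600])
E
```

```text
t: 4.98
tcp_pos: [0.6762, 0.0164, 0.4667]
eef_rot: [179.9, -0.1, 83.5]
contact_force: [-0.2, 0.4, 2.7]
finger_gap: 0.0077
t: 5.23
tcp_pos: [0.6746, 0.0167, 0.4667]
eef_rot: [180.0, -0.0, 83.6]
contact_force: [-0.4, 1.4, 2.9]
finger_gap: 0.0078
d(mm) [  -0.9 -208.3  210.9] roll 0.005 | t 5.23 gp [0.6746 0.0167 0.312 ] rot [180.   -0.   83.6] F [-0.4  1.4  2.9] gap 0.0078
```

View pics/s6.png

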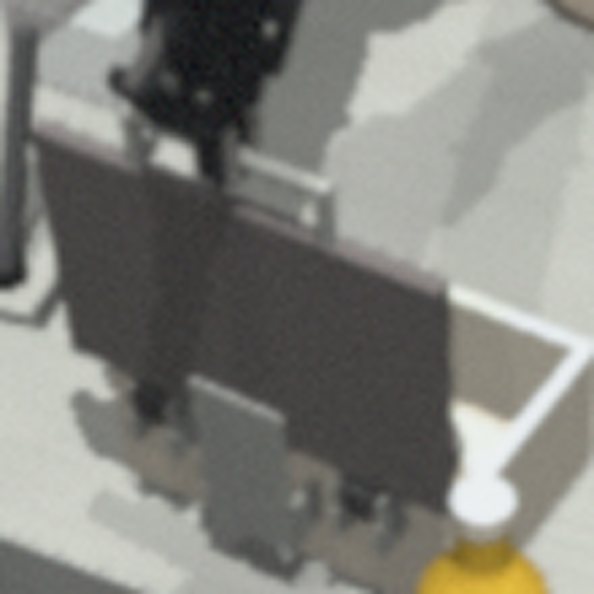

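View pics/t6.png

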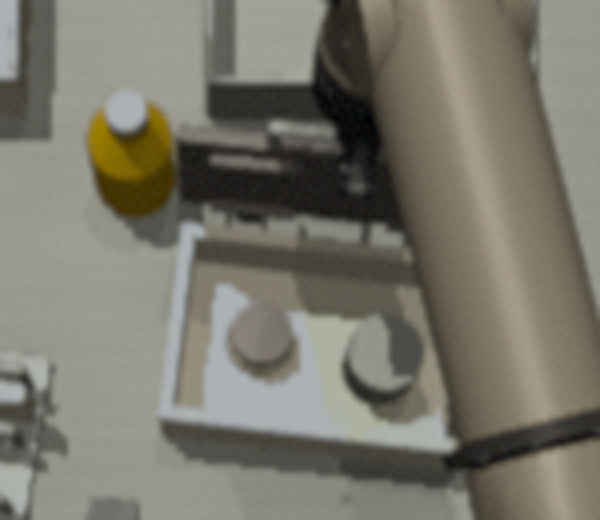

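```bash
python3 -m inch '[[[0,0,-8,0,0],[0,0,-18,0,0],[0,0,-30,0,0],[0,0,-45,0,0],[0,0,-60,0,0]]]'; python3 go.py .4676 .0392 .101 83.3
python3 - <<'E'
from cell import arm
import cv2,numpy as np
im=arm.get_image("scene");np.savez("scene7.npz",**{k:np.array(v) for k,v in im.items()})
cv2.imwrite(f"pics/s7.png",cv2.resize(im["pixels"][120:240,150:270],None,fx=5,fy=5,interpolation=cv2.INTER_CUBIC)[:600])
E
```

```text
t: 5.75
tcp_pos: [0.6754, 0.0154, 0.5249]
eef_rot: [-179.8, 0.1, 83.5]
contact_force: [0.6, -1.1, -4.1]
finger_gap: 0.0075
d(mm) [   0.7 -208.2  269.9] roll 0.003 | t 5.75 gp [0.6754 0.0154 0.3702] rot [-1.798e+02  1.000e-01  8.350e+01] F [ 0.6 -1.1 -4.1] gap 0.0075
```

View pics/s7.png

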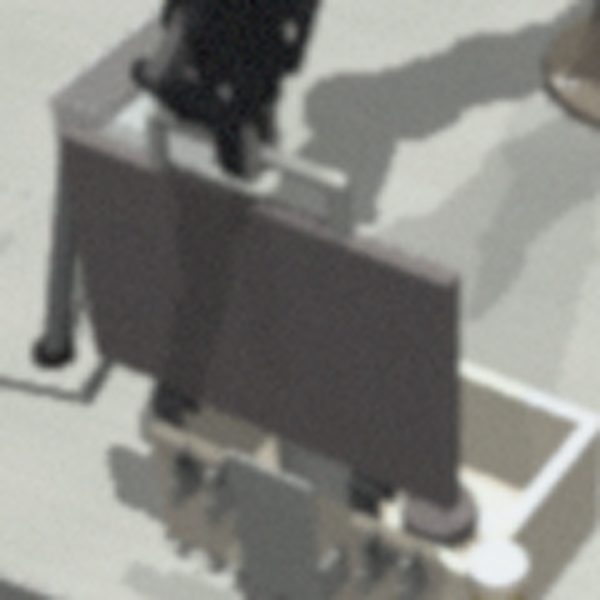

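```bash
python3 -m inch '[[[0,-15,-10,0,0],[0,-35,-20,0,0],[0,-60,-20,0,0],[0,-85,-20,0,0],[0,-110,-20,0,0]]]'; python3 go.py .494 .3535 .375 82.6
```

```text
t: 6.22
tcp_pos: [0.5649, 0.0282, 0.5445]
eef_rot: [-179.9, 0.1, 83.5]
contact_force: [-0.1, -0.2, -2.9]
finger_gap: 0.0079
d(mm) [ 315.2 -107.3   14.7] roll 0.015 | t 6.22 gp [0.5649 0.0282 0.3898] rot [-1.799e+02  1.000e-01  8.350e+01] F [-0.1 -0.2 -2.9] gap 0.0079
```

```bash
python3 -m inch '[[[15,-5,0,0,0],[40,-14,0,0,0],[65,-22,0,0,0],[90,-31,0,0.01,0],[115,-39,0,0.015,0]]]';python3 -m inch '[[[25,-9,0,0,0],[50,-17,0,0,0],[75,-26,0,0,0],[100,-34,0,0,0],[125,-43,0,0,0]]]'; python3 go.py .494 .3535 .375 82.6
```

```text
t: 6.63
tcp_pos: [0.5397, 0.1476, 0.5448]
eef_rot: [-179.9, 0.1, 82.6]
contact_force: [1.1, -0.1, -3.8]
finger_gap: 0.0074
t: 7.05
tcp_pos: [0.5135, 0.2772, 0.5446]
eef_rot: [-179.9, 0.1, 82.6]
contact_force: [0.6, -0.5, -4.0]
finger_gap: 0.0077
d(mm) [ 73.2 -29.1  14.8] roll 0.0 | t 7.05 gp [0.5135 0.2772 0.3899] rot [-1.799e+02  1.000e-01  8.260e+01] F [ 0.6 -0.5 -4. ] gap 0.0077
```

```bash
python3 -m inch '[[[20,-7,0,0,0],[40,-14,0,0,0],[55,-19,0,0,0],[68,-24,0,0,0],[75,-26,0,0,0]]]';python3 -m inch '[[[0,0,0,0,0],[0,0,0,0,0],[0,0,0,0,0],[0,0,0,0,0]]]';  python3 go.py .494 .3535 .375 82.6
python3 - <<'E'
from cell import arm
import cv2,numpy as np
im=arm.get_image("scene");np.savez("scene8.npz",**{k:np.array(v) for k,v in im.items()})
cv2.imwrite(f"pics/s8.png",cv2.resize(im["pixels"][60:270,240:400],None,fx=2.85,fy=2.85,interpolation=cv2.INTER_CUBIC)[:600])
im=arm.get_image("top");np.savez("top8.npz",**{k:np.array(v) for k,v in im.items()})
cv2.imwrite(f"pics/t8.png",cv2.resize(im["pixels"][130:250,110:240],None,fx=5,fy=5,interpolation=cv2.INTER_CUBIC)[:600])
E
```

```text
t: 7.47
tcp_pos: [0.4963, 0.3562, 0.5444]
eef_rot: [-179.8, 0.1, 82.9]
contact_force: [-0.8, 0.7, -3.2]
finger_gap: 0.0078
t: 7.8
tcp_pos: [0.4982, 0.3529, 0.5461]
eef_rot: [180.0, 0.1, 82.5]
contact_force: [0.6, 0.1, -3.8]
finger_gap: 0.0076
d(mm) [ 0.  -4.2 16.4] roll -0.001 | t 7.8 gp [0.4982 0.3529 0.3914] rot [1.80e+02 1.00e-01 8.25e+01] F [ 0.6  0.1 -3.8] gap 0.0076
```

View pics/s8.png

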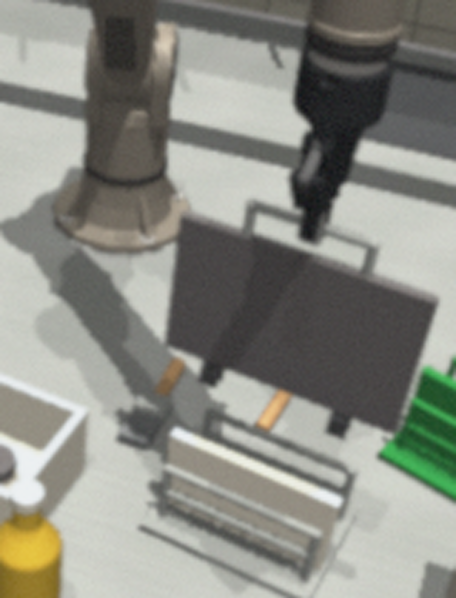

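View pics/t8.png

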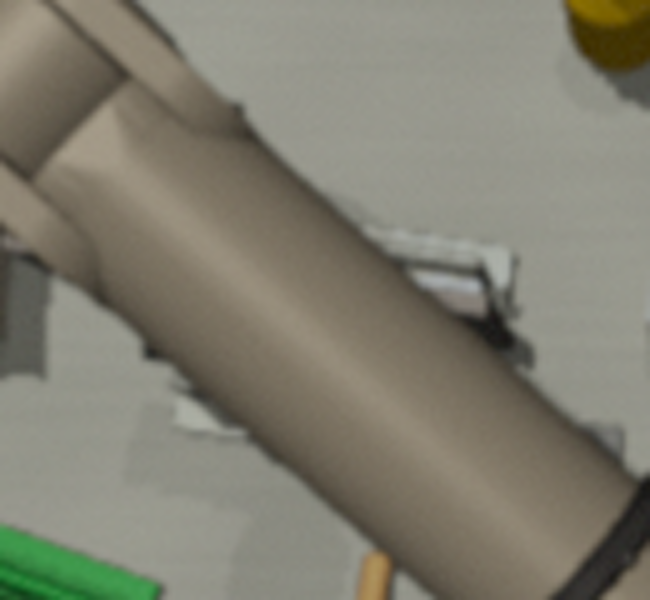

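Run:
```python
from h import *
s=load("scene8.npz");p=s["pixels"]
cv2.imwrite("pics/h8.png",cv2.resize(p[125:220,295:400],None,fx=6,fy=6,interpolation=cv2.INTER_CUBIC))
```

```text
(no output)
```

View pics/h8.png

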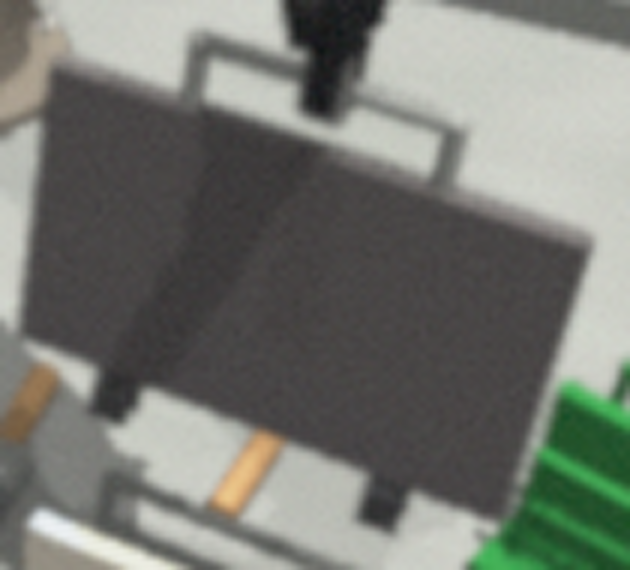

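```bash
cat > lidpose.py <<'E'
from h import *
def lidpose(s,pix):
    # pix: top-left, top-right, bottom-left, bottom-right of the outer face as seen in scene (left = lid -y)
    obj=np.array([[-.176,-.125,.006],[-.176,.125,.006],[-.016,-.125,.006],[-.016,.125,.006]])
    ok,rv,tv,err=cv2.solvePnPGeneric(obj,np.array(pix,float),s["camera_matrix"],np.array([float(s["k1"]),0,0,0.]),flags=cv2.SOLVEPNP_IPPE)[:4]
    for r,t,e in zip(ok and rv,tv,err):
        Rw=s["R"].T@cv2.Rodrigues(r)[0]; o=s["R"].T@(t[:,0]-s["t"])
        print("origin",o.round(4),"xaxis",Rw[:,0].round(3),"yaxis",Rw[:,1].round(3),"err",e)
E
python3 - <<'E'
from lidpose import *
s=load("scene8.npz")
f=lambda x,y:(295+(x-2.5)/6,125+(y-2.5)/6)
lidpose(s,[f(52,75),f(590,250),f(24,335),f(503,516)])
print(onz(s,[f(52,75),f(590,250)],.3567),onz(s,[f(24,335),f(503,516)],.1967))
E
```

```text
origin [0.4935 0.3463 0.1646] xaxis [-0.572  0.82   0.007] yaxis [ 0.426  0.304 -0.852] err [56.43004042]
origin [0.5874 0.3663 0.2553] xaxis [-0.319  0.89   0.324] yaxis [ 0.823  0.43  -0.372] err [58.76941758]
[[0.50131313 0.22993709 0.3567    ]
 [0.52658182 0.47224831 0.3567    ]] [[0.49162443 0.2272527  0.1967    ]
 [0.52021713 0.47082038 0.1967    ]]
```

```bash
sed -i 's/obj=np.array(\[\[.*$/obj=np.array([[-.176,-.125,0],[-.176,.125,0],[-.016,-.125,0],[-.016,.125,0]])/; s/SOLVEPNP_IPPE/SOLVEPNP_SQPNP/; s/Rw\[:,0\].round(3),/Rw[:,0].round(3),"axis-org",(o-.006*Rw[:,2]).round(4),/' lidpose.py
python3 - <<'E'
from lidpose import *
s=load("scene8.npz")
f=lambda x,y:(295+(x-2.5)/6,125+(y-2.5)/6)
pts=[f(52,75),f(590,250),f(24,335),f(503,516)]
lidpose(s,pts)
# refine corners: LSD-like check by edges
print(np.array(pts).round(1).tolist())
E
```

```text
origin [0.4875 0.3469 0.1647] xaxis [-0.019 -0.007 -1.   ] axis-org [0.4815 0.3475 0.1648] yaxis [ 0.1    0.995 -0.009] err [0.16043925]
[[303.2, 137.1], [392.9, 166.2], [298.6, 180.4], [378.4, 210.6]]
```

```bash
python3 -m inch '[[[0,0,15,0,0],[0,0,35,0,0],[0,0,55,0,0],[0,0,65,0,0],[0,0,65,0,0]]]'; python3 go.py .498 .3535 .236 82.6
python3 - <<'E'
from cell import arm
import cv2,numpy as np
im=arm.get_image("scene");np.savez("scene9.npz",**{k:np.array(v) for k,v in im.items()})
cv2.imwrite(f"pics/s9.png",cv2.resize(im["pixels"][150:270,280:390],None,fx=6,fy=6,interpolation=cv2.INTER_CUBIC)[:600])
im=arm.get_image("top");np.savez("top9.npz",**{k:np.array(v) for k,v in im.items()})
cv2.imwrite(f"pics/t9.png",cv2.resize(im["pixels"][130:250,110:240],None,fx=5,fy=5,interpolation=cv2.INTER_CUBIC)[:600])
E
```

```text
t: 8.32
tcp_pos: [0.4975, 0.3531, 0.4783]
eef_rot: [-179.8, 0.3, 82.6]
contact_force: [-0.5, -0.2, -4.0]
finger_gap: 0.0075
d(mm) [ 0.9  0.7 87.6] roll 0.0 | t 8.32 gp [0.4975 0.3531 0.3236] rot [-179.8    0.3   82.6] F [-0.5 -0.2 -4. ] gap 0.0075
```

View pics/s9.png

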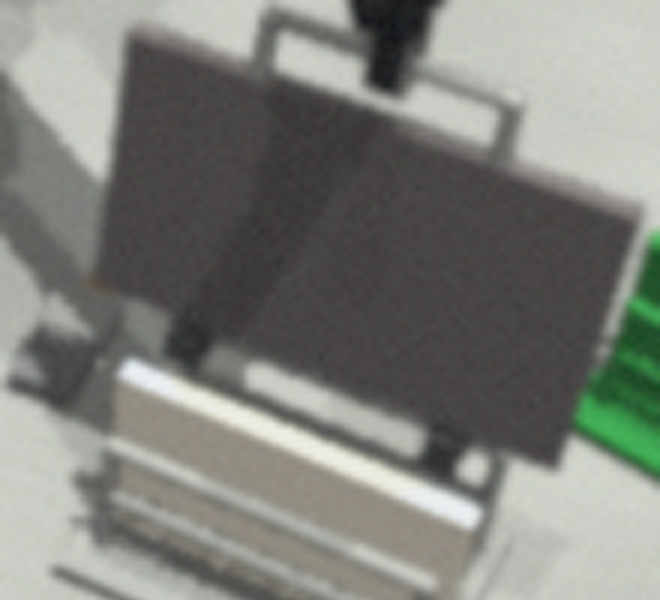

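View pics/t9.png

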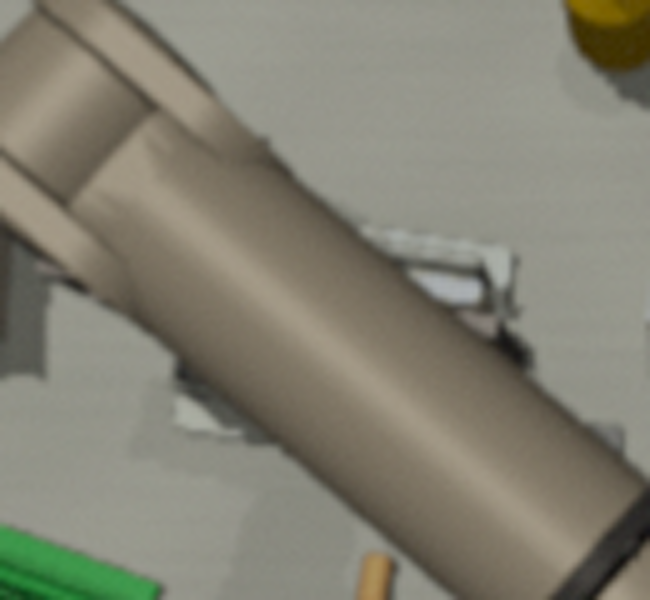

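Run:
```python
from h import *
s=load("scene9.npz")
f=lambda x,y:(280+(x-2.5)/6,150+(y-2.5)/6)
slot=np.array([.494,.3535]);a=np.radians(-7.4);X=np.array([np.cos(a),np.sin(a)]);Y=np.array([-X[1],X[0]])
for z in(.096,.100,.104):
  for p in [(188,362),(440,472)]:
    P=onz(s,[f(*p)],z)[0]; print(z,P.round(4),"slot x,y",((P[:2]-slot)@X).round(4),((P[:2]-slot)@Y).round(4))
for p in [(133,40),(638,213),(98,284),(555,466)]:
    P=onz(s,[f(*p)],.285 if p[1]<250 and p[0]!=98 else .125)[0]; print(P.round(4),((P[:2]-slot)@X).round(4),((P[:2]-slot)@Y).round(4))
```

```text
0.096 [0.4935 0.2774 0.096 ] slot x,y 0.0093 -0.0755
0.096 [0.5155 0.4162 0.096 ] slot x,y 0.0132 0.0649
0.1 [0.4975 0.2783 0.1   ] slot x,y 0.0132 -0.0741
0.1 [0.5194 0.4164 0.1   ] slot x,y 0.0171 0.0656
0.104 [0.5016 0.2792 0.104 ] slot x,y 0.0171 -0.0727
0.104 [0.5233 0.4166 0.104 ] slot x,y 0.021 0.0663
[0.49   0.2284 0.285 ] 0.0122 -0.1245
[0.5148 0.4697 0.285 ] 0.0057 0.1179
[0.4874 0.2234 0.125 ] 0.0102 -0.1299
[0.5171 0.4682 0.125 ] 0.0082 0.1167
```

```bash
python3 -m inch '[[[2,-1,10,0,0],[3,-2,22,0,0],[3,-2,34,0,0],[3,-2,45,0,0],[3,-2,50,0,0]]]'; python3 go.py .4955 .3535 .236 82.6
python3 - <<'E'
from cell import arm
import cv2,numpy as np
im=arm.get_image("scene");np.savez("scene10.npz",**{k:np.array(v) for k,v in im.items()})
cv2.imwrite(f"pics/s10.png",cv2.resize(im["pixels"][160:280,280:390],None,fx=6,fy=6,interpolation=cv2.INTER_CUBIC)[:600])
E
```

```text
t: 8.83
tcp_pos: [0.4956, 0.3576, 0.4299]
eef_rot: [-180.0, 0.1, 82.7]
contact_force: [0.5, 1.1, -3.7]
finger_gap: 0.0079
d(mm) [-4.   0.5 39.2] roll 0.001 | t 8.83 gp [0.4956 0.3576 0.2752] rot [-1.80e+02  1.00e-01  8.27e+01] F [ 0.5  1.1 -3.7] gap 0.0079
```

View pics/s10.png

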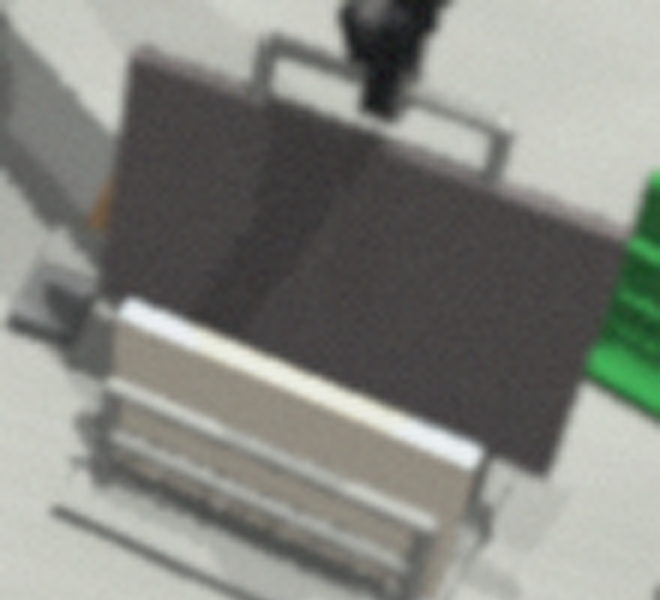

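```bash
python3 -m inch '[[[0,0,10,0,0],[0,0,20,0,0],[0,0,28,0,0],[0,0,30,0,0],[0,0,30,0,0]]]'; python3 go.py .4955 .3535 .236 82.6;python3 -m inch '[[[0,0,4,0,0],[0,0,8,0,0],[0,0,8,0,0]]]'; python3 go.py .4955 .3535 .236 82.6
```

```text
t: 9.3
tcp_pos: [0.4956, 0.3572, 0.4]
eef_rot: [-179.9, 0.1, 82.7]
contact_force: [0.2, -0.8, -3.8]
finger_gap: 0.0074
d(mm) [-3.7  0.4  9.3] roll 0.001 | t 9.3 gp [0.4956 0.3572 0.2453] rot [-1.799e+02  1.000e-01  8.270e+01] F [ 0.2 -0.8 -3.8] gap 0.0074
t: 9.55
tcp_pos: [0.4956, 0.3574, 0.3925]
eef_rot: [-180.0, 0.0, 82.7]
contact_force: [-0.1, -1.0, -4.3]
finger_gap: 0.0075
d(mm) [-3.9  0.4  1.8] roll 0.001 | t 9.55 gp [0.4956 0.3574 0.2378] rot [-180.     0.    82.7] F [-0.1 -1.  -4.3] gap 0.0075
```

```bash
python3 -m inch '[[[0,0,2,0,0],[0,0,4,0,0],[0,0,4,0,0]]]'; python3 go.py .4955 .3535 .236 82.6;python3 -m inch '[[[0,0,2,0,0],[0,0,4,0,0],[0,0,4,0,0]]]'; python3 go.py .4955 .3535 .236 82.6
```

```text
t: 9.8
tcp_pos: [0.4957, 0.3575, 0.3891]
eef_rot: [180.0, 0.0, 82.7]
contact_force: [-0.6, -0.5, -4.2]
finger_gap: 0.0078
d(mm) [-4.   0.3 -1.6] roll 0.001 | t 9.8 gp [0.4957 0.3575 0.2344] rot [180.    0.   82.7] F [-0.6 -0.5 -4.2] gap 0.0078
t: 10.05
tcp_pos: [0.4966, 0.3571, 0.3888]
eef_rot: [179.7, -0.1, 82.6]
contact_force: [-0.6, -3.7, 7.7]
finger_gap: 0.0076
d(mm) [-3.7 -0.6 -1.9] roll -0.0 | t 10.05 gp [0.4966 0.3571 0.2341] rot [ 1.797e+02 -1.000e-01  8.260e+01] F [-0.6 -3.7  7.7] gap 0.0076
```

```bash
python3 -m inch '[[[0,6,-2,0,0],[0,14,-2,0,0],[0,22,-1,0,0],[0,30,0,0,0],[0,30,0,0,0]]]'; python3 go.py .4955 .3535 .236 82.6
```

```text
t: 10.47
tcp_pos: [0.5273, 0.3538, 0.3872]
eef_rot: [179.9, -0.2, 82.5]
contact_force: [0.0, -1.6, 6.0]
finger_gap: 0.0074
d(mm) [ -4.4 -31.5  -3.6] roll -0.001 | t 10.47 gp [0.5273 0.3538 0.2325] rot [179.9  -0.2  82.5] F [ 0.  -1.6  6. ] gap 0.0074
```

```bash
python3 -m inch '[[[0,5,0,0,0],[0,10,1,0,0],[0,10,1,0,0]]]'; python3 go.py .4955 .3535 .236 82.6
python3 - <<'E'
from cell import arm
import cv2,numpy as np
im=arm.get_image("scene");np.savez("scene11.npz",**{k:np.array(v) for k,v in im.items()})
cv2.imwrite(f"pics/s11.png",cv2.resize(im["pixels"][160:280,280:390],None,fx=6,fy=6,interpolation=cv2.INTER_CUBIC)[:600])
E
```

```text
t: 10.72
tcp_pos: [0.5363, 0.3529, 0.3855]
eef_rot: [180.0, -0.2, 82.6]
contact_force: [-1.0, -0.9, 5.9]
finger_gap: 0.0077
d(mm) [ -4.6 -40.6  -5.2] roll 0.0 | t 10.72 gp [0.5363 0.3529 0.2308] rot [180.   -0.2  82.6] F [-1.  -0.9  5.9] gap 0.0077
```

View pics/s11.png

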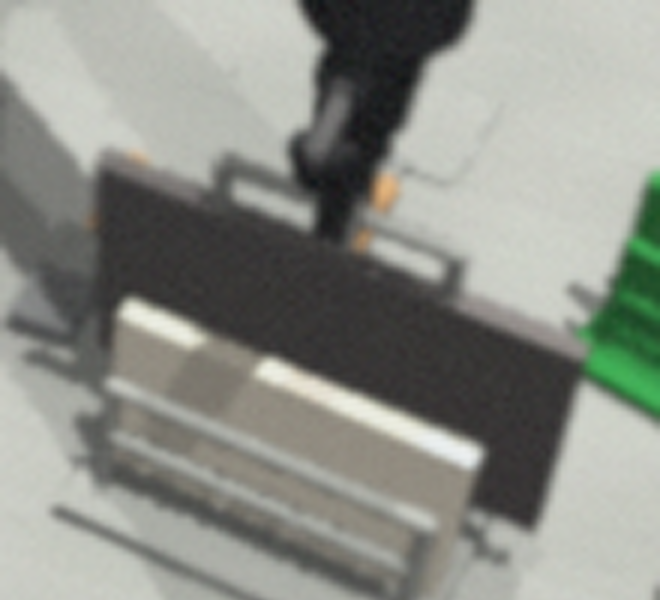

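```bash
python3 -m inch '[[[0,4,0,0,0],[0,8,0,0,0],[0,8,0,0,0]]]'; python3 go.py .4955 .3535 .236 82.6; python3 -m inch '[[[0,0,0,0,0.1],[0,0,0,0,0.2],[0,0,0,0,0.3],[0,0,0,0,0.3],[0,0,0,0,0.3]]]'; python3 go.py .4955 .3535 .236 82.6
```

```text
t: 11.02
tcp_pos: [0.5445, 0.3515, 0.3837]
eef_rot: [180.0, -0.1, 82.6]
contact_force: [-0.6, 0.7, 2.0]
finger_gap: 0.0077
d(mm) [ -4.3 -48.9  -7. ] roll 0.0 | t 11.02 gp [0.5445 0.3515 0.229 ] rot [ 1.80e+02 -1.00e-01  8.26e+01] F [-0.6  0.7  2. ] gap 0.0077
t: 11.43
tcp_pos: [0.5435, 0.3511, 0.3838]
eef_rot: [180.0, 0.1, 82.7]
contact_force: [-0.0, 0.1, -1.1]
finger_gap: 0.0257
d(mm) [ -3.7 -47.9  -6.9] roll 0.001 | t 11.43 gp [0.5435 0.3511 0.2291] rot [1.80e+02 1.00e-01 8.27e+01] F [-0.   0.1 -1.1] gap 0.0257
```

```bash
python3 -m inch '[[[0,0,-8,0,0.3],[0,0,-20,0,0.3],[0,0,-35,0,0.3],[0,0,-60,0,0.3],[0,0,-80,0,0.3]]]'; python3 go.py .4955 .3535 .236 82.6
python3 - <<'E'
from cell import arm
import cv2,numpy as np
im=arm.get_image("scene");np.savez("scene12.npz",**{k:np.array(v) for k,v in im.items()})
cv2.imwrite(f"pics/s12.png",cv2.resize(im["pixels"][140:280,280:390],None,fx=5,fy=5,interpolation=cv2.INTER_CUBIC)[:700])
E
```

```text
t: 11.85
tcp_pos: [0.5433, 0.3512, 0.466]
eef_rot: [180.0, -0.0, 82.7]
contact_force: [0.4, 1.1, 0.1]
finger_gap: 0.0255
d(mm) [ -3.9 -47.7  75.3] roll 0.001 | t 11.85 gp [0.5433 0.3512 0.3113] rot [180.   -0.   82.7] F [0.4 1.1 0.1] gap 0.0255
```

View pics/s12.png

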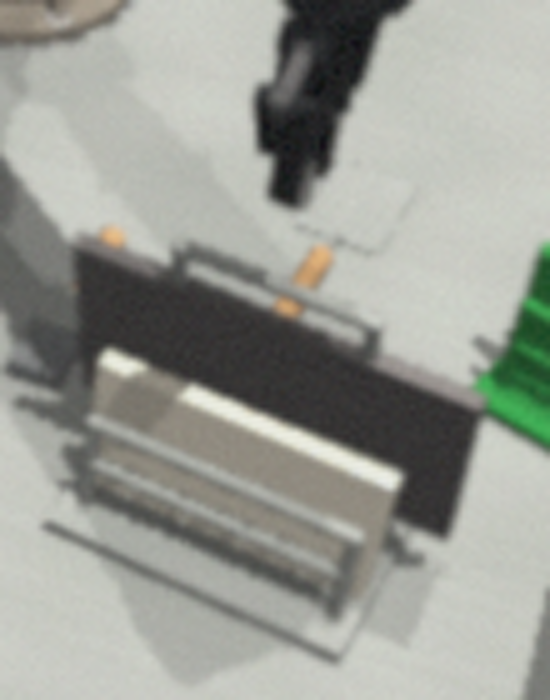

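Run:
```python
from cell import arm
import cv2,numpy as np
im=arm.get_image("top");np.savez("top12.npz",**{k:np.array(v) for k,v in im.items()})
cv2.imwrite(f"pics/t12.png",cv2.resize(im["pixels"][135:225,225:340],None,fx=6,fy=6,interpolation=cv2.INTER_CUBIC)[:700])
s=np.load("scene12.npz")["pixels"]
cv2.imwrite(f"pics/s12b.png",cv2.resize(s[160:270,165:285],None,fx=5.4,fy=5.4,interpolation=cv2.INTER_CUBIC)[:700])
```

```text
(no output)
```

View pics/t12.png

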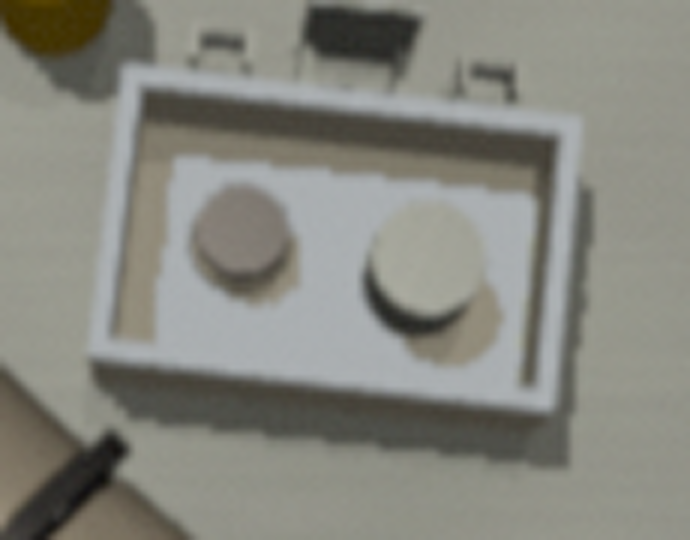

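View pics/s12b.png

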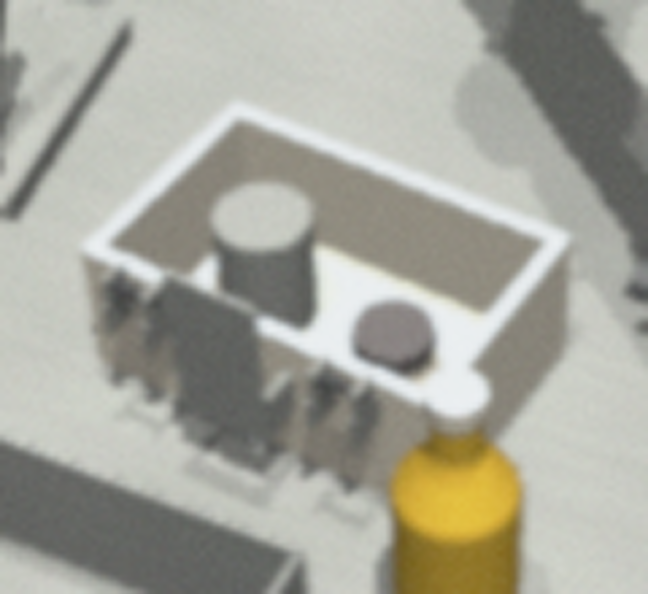

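Run:
```python
from h import *
t=load("top12.npz");s=load("scene12.npz")
ft=lambda x,y:(225+(x-2.5)/6,135+(y-2.5)/6); fs=lambda x,y:(165+(x-2.2)/5.4,160+(y-2.2)/5.4)
bt=ft(428,258);bs=fs(262,217)
print("beaker top",onz(t,[bt],.09),onz(s,[bs],.09),tri(t,bt,s,bs))
print("pot",onz(t,[ft(243,230)],.045))
C=np.array([.6732,.0151]);a=np.radians(-6.69);X=np.array([np.cos(a),np.sin(a)]);Y=np.array([-X[1],X[0]]);C=C-.0935*X
print("box",C)
for n,p in(("b",onz(t,[bt],.09)[0,:2]),("b",onz(s,[bs],.09)[0,:2]),("pot",onz(t,[ft(243,230)],.045)[0,:2])): print(n,((p-C)@X).round(4),((p-C)@Y).round(4))
print("rim",onz(t,[ft(125,65),ft(582,120),ft(553,412),ft(92,360)],.095))
# peg tip sphere centres
g=lambda x,y:(345+(x-3)/7,170+(y-3)/7);h=lambda x,y:(110+(x-3.5)/8,130+(y-3.5)/8)
t0=load("top0.npz");s0=load("scene0.npz")
for n,a,b in(("L",(280,293),(434,133)),("R",(530,253),(215,97))): print(n,onz(t0,[g(*a)],.151),onz(s0,[h(*b)],.151),tri(t0,g(*a),s0,h(*b)))
for n,a,b in(("L",(163,158),(405,482)),("R",(395,123),(187,438))): print("foot",n,onz(t0,[g(*a)],.016),onz(s0,[h(*b)],.016))
```

```text
beaker top [[ 0.57122312 -0.02273431  0.09      ]] [[ 0.57377161 -0.02365848  0.09      ]] (array([ 0.57196042, -0.02374167,  0.08825848]), np.float64(0.001849761967090967))
pot [[0.59398079 0.07180433 0.045     ]]
box [0.58033664 0.02599251]
b -0.0034 -0.0495
b -0.0007 -0.0501
pot 0.0082 0.0471
rim [[ 0.67046248  0.13508136  0.095     ]
 [ 0.64422065 -0.10256169  0.095     ]
 [ 0.49095564 -0.08602379  0.095     ]
 [ 0.51504728  0.14976523  0.095     ]]
L [[ 0.46101379 -0.27886724  0.151     ]] [[ 0.45982195 -0.2806915   0.151     ]] (array([ 0.46110773, -0.27899063,  0.15219982]), np.float64(0.0009911372575940594))
R [[ 0.47920777 -0.38606388  0.151     ]] [[ 0.4769759  -0.38838455  0.151     ]] (array([ 0.47914195, -0.38572444,  0.15299787]), np.float64(0.0007946584023004588))
foot L [[ 0.5404432 -0.2636104  0.016    ]] [[ 0.54060262 -0.26569508  0.016     ]]
foot R [[ 0.55828781 -0.37290909  0.016     ]] [[ 0.55754955 -0.37591693  0.016     ]]
```

```bash
python3 go.py .572 -.0232 .25 83.3; python3 -m inch '[[[-90,0,-10,0,0.3],[-180,30,-10,-0.01,0.88],[-360,78,-10,-0.01,0.88],[-360,78,-10,-0.01,0.88],[-360,78,-10,-0.01,0.88]]]';  python3 go.py .572 -.0232 .25 83.3
```

```text
d(mm) [-369.    76.1   62.6] roll -0.011 | t 11.95 gp [0.5433 0.3522 0.3146] rot [179.7  -0.4  82.7] F [-0.4 -0.2  0. ] gap 0.0255
t: 12.37
tcp_pos: [0.5557, 0.1427, 0.4716]
eef_rot: [-180.0, 0.1, 83.3]
contact_force: [-0.0, 0.3, 0.1]
finger_gap: 0.0731
d(mm) [-162.8   35.7   67.1] roll -0.001 | t 12.37 gp [0.5557 0.1427 0.3169] rot [-1.80e+02  1.00e-01  8.33e+01] F [-0.   0.3  0.1] gap 0.0731
```

```bash
python3 -m inch '[[[-40,9,10,0,0.88],[-80,18,25,0,0.88],[-120,26,40,0,0.88],[-155,35,60,0,0.88],[-162,36,80,0,0.88]]]'; python3 -m inch '[[[0,0,20,0,0.88],[0,0,30,0,0.88],[0,0,30,0,0.88]]]'; python3 go.py .572 -.0232 .15 83.3
```

```text
t: 12.78
tcp_pos: [0.5734, -0.0293, 0.391]
eef_rot: [179.9, 0.4, 82.6]
contact_force: [0.3, -1.8, -0.6]
finger_gap: 0.0753
t: 13.03
tcp_pos: [0.5715, -0.0205, 0.3591]
eef_rot: [-179.6, 0.0, 83.3]
contact_force: [-0.9, 0.9, 0.1]
finger_gap: 0.0751
d(mm) [-2.6  1.1 54.3] roll -0.001 | t 13.03 gp [ 0.5715 -0.0205  0.2044] rot [-179.6    0.    83.3] F [-0.9  0.9  0.1] gap 0.0751
```

```bash
python3 -m inch '[[[-1,0,25,0,0.88],[-2,0.5,50,0,0.88],[-2,0.5,65,0,0.88],[-2,0.5,75,0,0.88],[-2,0.5,75,0,0.88]]]'; python3 go.py .572 -.0232 .068 83.3
python3 - <<'E'
from cell import arm
import cv2,numpy as np
im=arm.get_image("scene")
cv2.imwrite(f"pics/s13.png",cv2.resize(im["pixels"][130:250,165:285],None,fx=5,fy=5,interpolation=cv2.INTER_CUBIC)[:700])
E
```

```text
t: 13.45
tcp_pos: [0.5725, -0.0214, 0.2859]
eef_rot: [-179.8, -0.0, 83.4]
contact_force: [-0.3, 0.1, -0.4]
finger_gap: 0.0751
d(mm) [-1.9 -0.1 63.2] roll 0.001 | t 13.45 gp [ 0.5725 -0.0214  0.1312] rot [-179.8   -0.    83.4] F [-0.3  0.1 -0.4] gap 0.0751
```

View pics/s13.png

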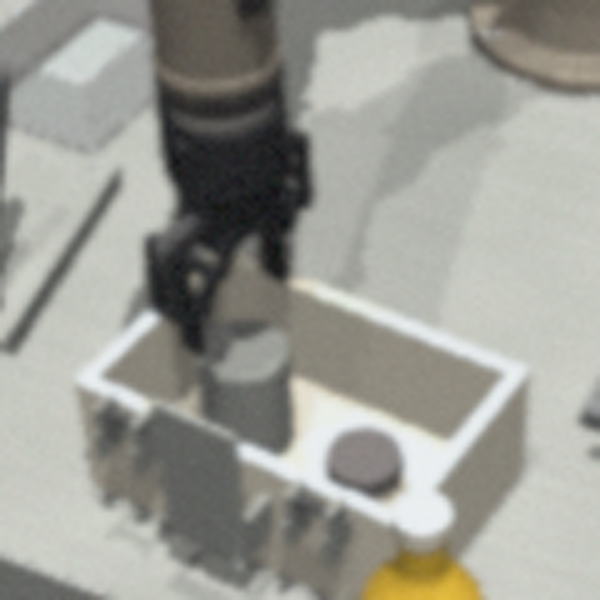

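```bash
python3 -m inch '[[[-2,0,10,0,0.88],[-2,0,20,0,0.88],[-2,0,30,0,0.88],[-2,0,30,0,0.88]]]'; python3 go.py .572 -.0232 .068 83.3;  python3 -m inch '[[[0,0,12,0,0.88],[0,0,24,0,0.88],[0,0,32,0,0.88],[0,0,32,0,0.88]]]'; python3 go.py .572 -.0232 .068 83.3
```

```text
t: 13.83
tcp_pos: [0.5718, -0.0248, 0.2547]
eef_rot: [-179.8, 0.0, 83.2]
contact_force: [-0.8, -1.0, -0.0]
finger_gap: 0.075
d(mm) [ 1.6  0.2 32. ] roll -0.001 | t 13.83 gp [ 0.5718 -0.0248  0.1   ] rot [-179.8    0.    83.2] F [-0.8 -1.  -0. ] gap 0.075
t: 14.17
tcp_pos: [0.5715, -0.0247, 0.2223]
eef_rot: [-179.7, 0.0, 83.2]
contact_force: [-0.9, -0.6, -1.0]
finger_gap: 0.0751
d(mm) [ 1.5  0.3 -0.4] roll -0.001 | t 14.17 gp [ 0.5715 -0.0247  0.0676] rot [-179.7    0.    83.2] F [-0.9 -0.6 -1. ] gap 0.0751
```

```bash
python3 -m inch '[[[1,0,0,0,0.8],[1,0,0,0,0.5],[1,0,0,0,0],[1,0,0,0,0],[1,0,0,0,0]]]'; python3 go.py .572 -.0232 .068 83.3; python3 -m inch '[[[0,0,-5,0,0],[0,0,-15,0,0],[0,0,-30,0,0],[0,0,-30,0,0]]]';python3 go.py .572 -.0232 .068 83.3
python3 - <<'E'
from cell import arm
import cv2,numpy as np
im=arm.get_image("scene")
cv2.imwrite(f"pics/s14.png",cv2.resize(im["pixels"][130:250,165:285],None,fx=5,fy=5,interpolation=cv2.INTER_CUBIC)[:700])
E
```

```text
t: 14.58
tcp_pos: [0.5731, -0.0233, 0.2255]
eef_rot: [179.9, -0.0, 83.2]
contact_force: [-0.1, 0.7, 1.5]
finger_gap: 0.0591
d(mm) [-0.  -1.1  2.8] roll -0.001 | t 14.58 gp [ 0.5731 -0.0233  0.0708] rot [179.9  -0.   83.2] F [-0.1  0.7  1.5] gap 0.0591
t: 14.92
tcp_pos: [0.5743, -0.023, 0.2585]
eef_rot: [179.6, -0.0, 83.2]
contact_force: [1.8, 0.7, 0.4]
finger_gap: 0.0594
d(mm) [-0.4 -2.5 35.8] roll -0.001 | t 14.92 gp [ 0.5743 -0.023   0.1038] rot [179.6  -0.   83.2] F [1.8 0.7 0.4] gap 0.0594
```

View pics/s14.png

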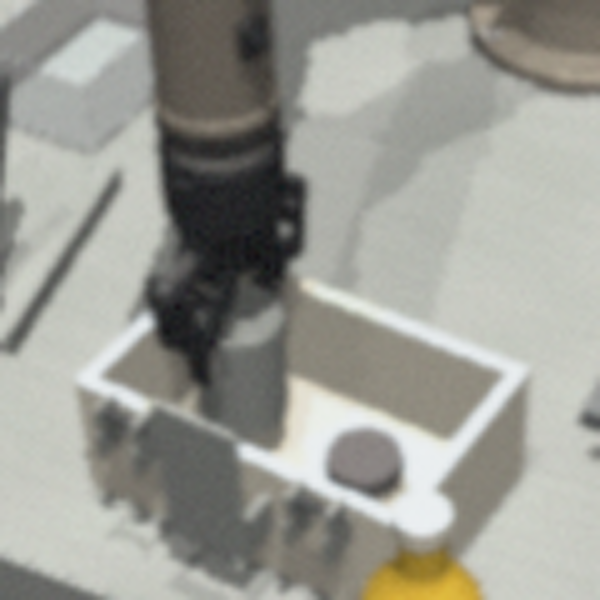

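```bash
python3 -m inch '[[[0,0,-30,0,0],[0,0,-65,0,0],[0,0,-100,0,0],[0,0,-135,0,0],[0,0,-160,0,0]]]'; python3 -m inch '[[[0,0,0,0,0],[0,0,0,0,0]]]'; python3 go.py .465 -.279 .26 10
python3 - <<'E'
from cell import arm
import cv2,numpy as np
im=arm.get_image("scene")
cv2.imwrite(f"pics/s15.png",cv2.resize(im["pixels"][90:250,165:285],None,fx=4,fy=4,interpolation=cv2.INTER_CUBIC)[:700])
E
```

```text
t: 15.38
tcp_pos: [0.573, -0.0231, 0.4181]
eef_rot: [179.8, -0.0, 83.3]
contact_force: [0.4, 0.7, 0.1]
finger_gap: 0.0591
t: 15.55
tcp_pos: [0.5731, -0.0231, 0.4164]
eef_rot: [179.8, -0.0, 83.2]
contact_force: [-0.3, 0.1, -1.4]
finger_gap: 0.0595
d(mm) [-266.8  -77.3    1.4] roll 1.278 | t 15.55 gp [ 0.5731 -0.0231  0.2617] rot [179.8  -0.   83.2] F [-0.3  0.1 -1.4] gap 0.0595
```

View pics/s15.png

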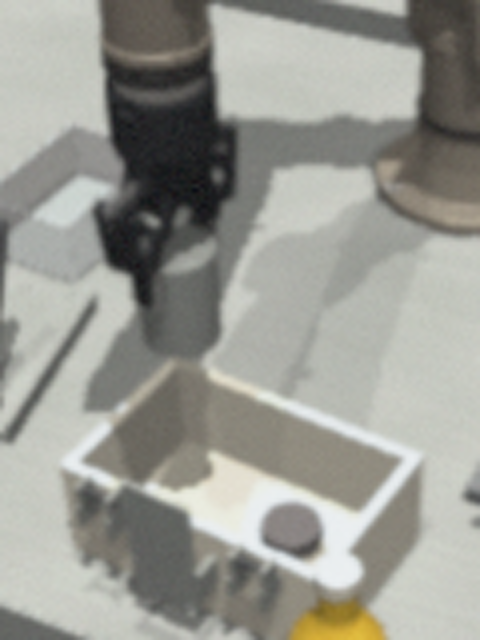

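```bash
python3 -m inch '[[[-22,-6,-5,0.12,0],[-45,-13,-10,0.24,0],[-70,-20,-10,0.36,0],[-95,-27,-10,0.48,0],[-120,-35,-10,0.6,0]]]'; python3 go.py .465 -.279 .265 10
```

```text
t: 16.02
tcp_pos: [0.5228, -0.1397, 0.4225]
eef_rot: [-179.8, 0.1, 48.5]
contact_force: [0.9, -0.2, -0.8]
finger_gap: 0.0595
d(mm) [-142.7   48.9    2.9] roll 0.672 | t 16.02 gp [ 0.5228 -0.1397  0.2678] rot [-1.798e+02  1.000e-01  4.850e+01] F [ 0.9 -0.2 -0.8] gap 0.0595
```

```bash
python3 -m inch '[[[-23,8,0,0.12,0],[-48,16,0,0.24,0],[-72,25,0,0.36,0],[-96,33,0,0.48,0],[-115,40,0,0.58,0]]]'; python3 -m inch '[[[0,0,0,0.08,0],[0,0,0,0.08,0],[0,0,0,0.08,0]]]'; python3 go.py .4654 -.2786 .265 10
```

```text
t: 16.43
tcp_pos: [0.4766, -0.2537, 0.4223]
eef_rot: [-179.9, 0.3, 15.2]
contact_force: [-0.5, -0.3, -1.1]
finger_gap: 0.0595
t: 16.68
tcp_pos: [0.4781, -0.251, 0.4231]
eef_rot: [-179.8, 0.2, 11.2]
contact_force: [-0.7, -0.2, -1.5]
finger_gap: 0.0595
d(mm) [-17.8  24.6   3.3] roll 0.021 | t 16.68 gp [ 0.4781 -0.251   0.2684] rot [-179.8    0.2   11.2] F [-0.7 -0.2 -1.5] gap 0.0595
```

```bash
python3 -m inch '[[[-9,12,0,0.02,0],[-18,24,0,0.02,0],[-18,24,0,0.02,0],[-18,24,0,0.02,0]]]'; python3 go.py .4654 -.2786 .265 10
python3 - <<'E'
from cell import arm
import cv2,numpy as np
im=arm.get_image("scene");np.savez("scene16.npz",**{k:np.array(v) for k,v in im.items()})
cv2.imwrite(f"pics/s16.png",cv2.resize(im["pixels"][70:210,90:210],None,fx=5,fy=5,interpolation=cv2.INTER_CUBIC)[:700])
im=arm.get_image("top");np.savez("top16.npz",**{k:np.array(v) for k,v in im.items()})
cv2.imwrite(f"pics/t16.png",cv2.resize(im["pixels"][150:260,330:440],None,fx=5,fy=5,interpolation=cv2.INTER_CUBIC)[:700])
E
```

```text
t: 17.02
tcp_pos: [0.4649, -0.2792, 0.4245]
eef_rot: [-180.0, 0.0, 9.8]
contact_force: [0.9, 0.9, -0.7]
finger_gap: 0.0595
d(mm) [ 0.6 -0.5  4.8] roll -0.003 | t 17.02 gp [ 0.4649 -0.2792  0.2698] rot [-180.     0.     9.8] F [ 0.9  0.9 -0.7] gap 0.0595
```

View pics/s16.png

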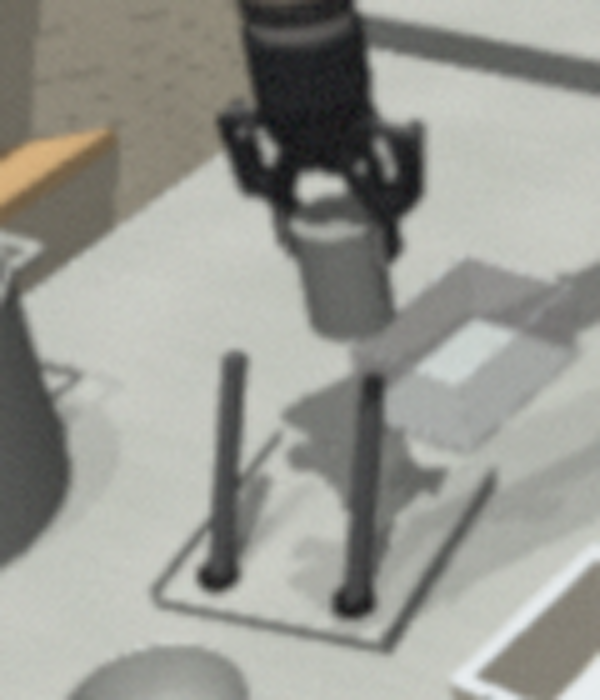

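View pics/t16.png

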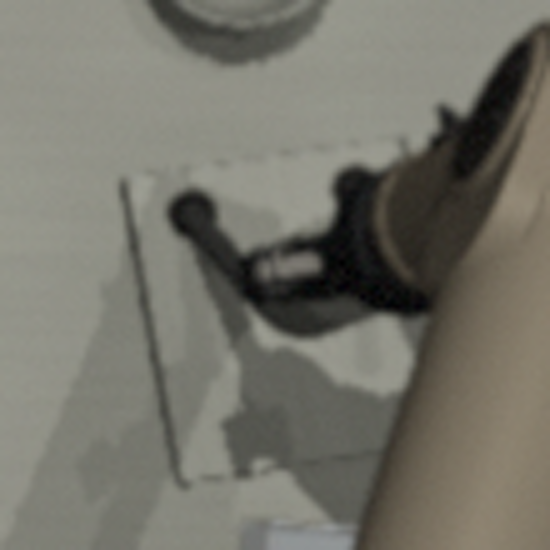

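Run:
```python
from h import *
s=load("scene16.npz")
p=proj(s,[[.465,-.279,.289],[.465,-.279,.209],[.4605,-.2795,.151]])
print(((p-[90,70])*5+2).round(0))
P=onz(s,[(90+(352-2)/5,70+(322-2)/5)],.209);print(P)
```

```text
[[338. 216.]
 [356. 318.]
 [372. 384.]]
[[ 0.47036195 -0.27877872  0.209     ]]
```

```bash
python3 -m inch '[[[0,0,15,0,0],[0,0,30,0,0],[0,0,45,0,0],[1,0,55,0,0],[2,0,62,0,0]]]'; python3 go.py .4605 -.2795 .151 10;python3 -m inch '[[[1,0,6,0,0],[3,0,14,0,0],[5,0,22,0,0],[7,0,30,0,0],[7,0,30,0,0]]]'; python3 go.py .4605 -.2795 .151 10
```

```text
t: 17.53
tcp_pos: [0.4676, -0.277, 0.3618]
eef_rot: [-179.9, 0.1, 10.0]
contact_force: [0.3, 0.1, -0.9]
finger_gap: 0.0595
d(mm) [-7.3  1.3 56.1] roll 0.0 | t 17.53 gp [ 0.4676 -0.277   0.2071] rot [-1.799e+02  1.000e-01  1.000e+01] F [ 0.3  0.1 -0.9] gap 0.0595
t: 17.95
tcp_pos: [0.4742, -0.2763, 0.3311]
eef_rot: [-179.9, 0.1, 9.9]
contact_force: [-0.2, 0.5, -0.3]
finger_gap: 0.0592
d(mm) [-14.    0.8  25.5] roll -0.001 | t 17.95 gp [ 0.4742 -0.2763  0.1764] rot [-1.799e+02  1.000e-01  9.900e+00] F [-0.2  0.5 -0.3] gap 0.0592
```

```bash
python3 -m inch '[[[1,0,6,0,0],[2,0,12,0,0],[2,0,12,0,0]]]'; python3 go.py .4605 -.2795 .151 10;python3 -m inch '[[[0.5,0,3,0,0],[1,0,6,0,0],[1,0,6,0,0]]]'; python3 go.py .4605 -.2795 .151 10
```

```text
t: 18.2
tcp_pos: [0.476, -0.2763, 0.3198]
eef_rot: [-179.9, 0.1, 9.9]
contact_force: [-1.0, 0.0, -1.7]
finger_gap: 0.0593
d(mm) [-15.8   0.5  14.1] roll -0.002 | t 18.2 gp [ 0.476  -0.2763  0.1651] rot [-1.799e+02  1.000e-01  9.900e+00] F [-1.   0.  -1.7] gap 0.0593
t: 18.45
tcp_pos: [0.4771, -0.2763, 0.3146]
eef_rot: [-180.0, 0.0, 9.9]
contact_force: [0.5, 0.2, -1.6]
finger_gap: 0.0594
d(mm) [-16.9   0.3   8.9] roll -0.002 | t 18.45 gp [ 0.4771 -0.2763  0.1599] rot [-180.     0.     9.9] F [ 0.5  0.2 -1.6] gap 0.0594
```

Still free (d' ≈ 52 mm). Inch deeper until contact.

```bash
python3 -m inch '[[[0,0,3,0,0],[0,0,5,0,0],[0,0,5,0,0]]]'; python3 go.py .4605 -.2795 .151 10;python3 -m inch '[[[0,0,3,0,0],[0,0,5,0,0],[0,0,5,0,0]]]'; python3 go.py .4605 -.2795 .151 10
python3 - <<'E'
from cell import arm
import cv2,numpy as np
im=arm.get_image("scene");np.savez("scene17.npz",**{k:np.array(v) for k,v in im.items()})
cv2.imwrite(f"pics/s17.png",cv2.resize(im["pixels"][90:210,90:210],None,fx=5,fy=5,interpolation=cv2.INTER_CUBIC)[:700])
E
```

```text
t: 18.7
tcp_pos: [0.4772, -0.2763, 0.3097]
eef_rot: [-180.0, -0.0, 9.9]
contact_force: [-0.3, 0.2, -1.0]
finger_gap: 0.0596
d(mm) [-17.    0.3   4. ] roll -0.002 | t 18.7 gp [ 0.4772 -0.2763  0.155 ] rot [-180.    -0.     9.9] F [-0.3  0.2 -1. ] gap 0.0596
t: 18.95
tcp_pos: [0.4777, -0.2764, 0.3051]
eef_rot: [180.0, -0.1, 9.9]
contact_force: [1.8, 0.2, -1.7]
finger_gap: 0.0596
d(mm) [-17.5   0.1  -0.6] roll -0.002 | t 18.95 gp [ 0.4777 -0.2764  0.1504] rot [ 1.8e+02 -1.0e-01  9.9e+00] F [ 1.8  0.2 -1.7] gap 0.0596
```

View pics/s17.png

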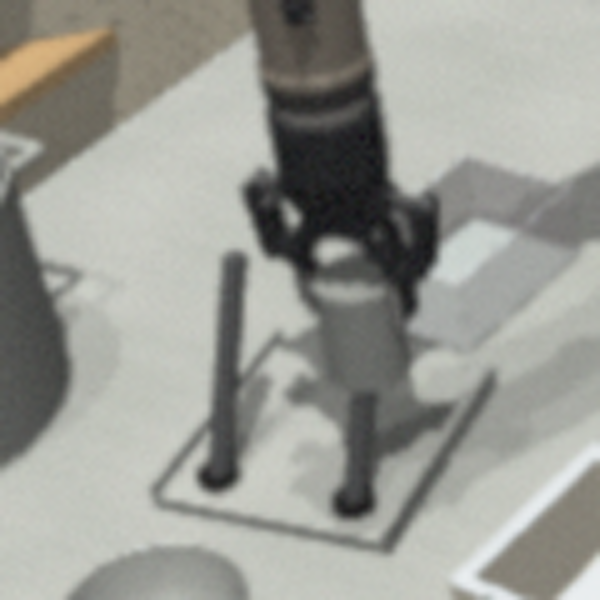

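```bash
python3 -m inch '[[[0,0,2,0,0],[0,0,2,0,0.75],[0,0,2,0,0.8],[0,0,2,0,0.88],[0,0,2,0,0.88]]]'; python3 go.py .4605 -.2795 .151 10
python3 - <<'E'
from cell import arm
import cv2,numpy as np
im=arm.get_image("scene");np.savez("scene18.npz",**{k:np.array(v) for k,v in im.items()})
cv2.imwrite(f"pics/s18.png",cv2.resize(im["pixels"][90:210,90:210],None,fx=5,fy=5,interpolation=cv2.INTER_CUBIC)[:700])
E
```

```text
t: 19.42
tcp_pos: [0.4769, -0.2763, 0.3027]
eef_rot: [-180.0, 0.1, 9.9]
contact_force: [0.1, -0.7, 0.6]
finger_gap: 0.0752
d(mm) [-16.7   0.3  -3. ] roll -0.002 | t 19.42 gp [ 0.4769 -0.2763  0.148 ] rot [-1.8e+02  1.0e-01  9.9e+00] F [ 0.1 -0.7  0.6] gap 0.0752
```

View pics/s18.png

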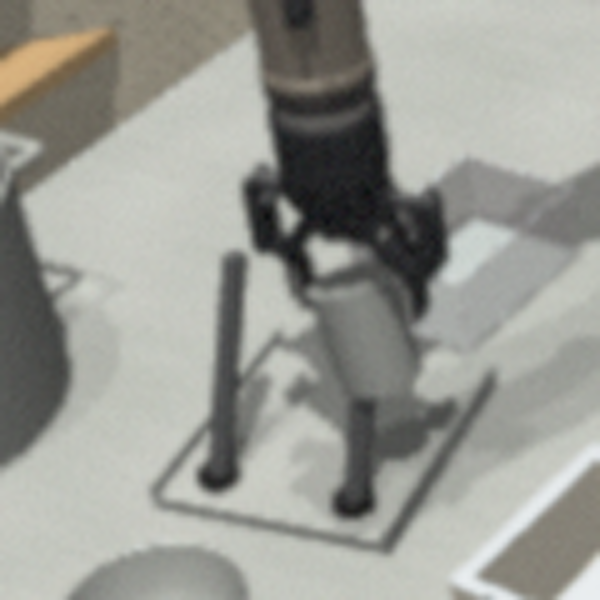

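```bash
python3 -m inch '[[[0,0,0,0,1],[0,0,-6,0,1],[0,0,-14,0,1],[0,0,-26,0,1],[0,0,-40,0,1]]]'; python3 -m inch '[[[0,0,-30,0,1],[0,0,-65,0,1],[0,0,-100,0,1],[0,0,-100,0,1]]]';python3 go.py .4605 -.2795 .151 10
python3 - <<'E'
from cell import arm
import cv2,numpy as np
im=arm.get_image("scene");np.savez("scene19.npz",**{k:np.array(v) for k,v in im.items()})
cv2.imwrite(f"pics/s19.png",cv2.resize(im["pixels"][90:210,90:210],None,fx=5,fy=5,interpolation=cv2.INTER_CUBIC)[:700])
E
```

```text
t: 19.88
tcp_pos: [0.4771, -0.2762, 0.3437]
eef_rot: [-180.0, 0.0, 9.9]
contact_force: [-0.3, 0.3, 0.5]
finger_gap: 0.0854
t: 20.22
tcp_pos: [0.4789, -0.2765, 0.4522]
eef_rot: [179.4, -0.7, 9.9]
contact_force: [0.5, -0.2, 1.0]
finger_gap: 0.0859
d(mm) [-20.5  -1.7 146.2] roll -0.002 | t 20.22 gp [ 0.4789 -0.2765  0.2975] rot [179.4  -0.7   9.9] F [ 0.5 -0.2  1. ] gap 0.0859
```

View pics/s19.png

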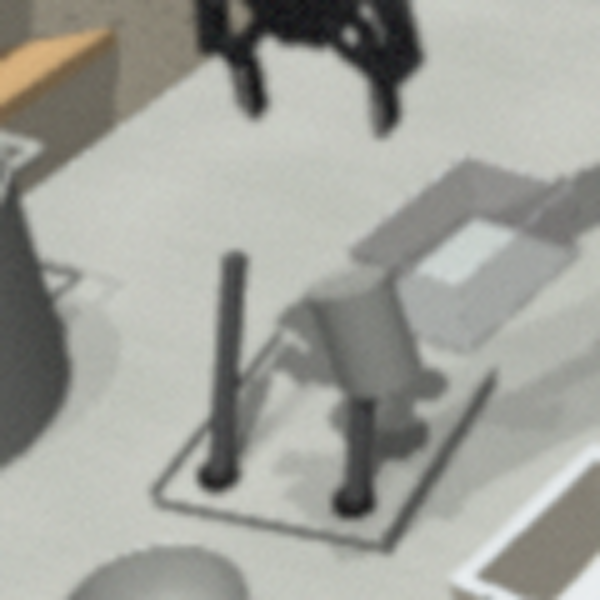

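```bash
python3 -m inch '[[[0,0,-20,0,1],[-50,-136,-20,0,1],[-104,-272,-20,0,1],[-104,-272,-20,0,1],[-104,-272,-20,0,1]]]'; python3 -m inch '[[[-50,-136,0,0,1],[-50,-136,0,0,1],[-50,-136,0,0,1],[-50,-136,0,0,1]]]'
python3 - <<'E'
from cell import arm
import cv2,numpy as np
im=arm.get_image("scene");np.savez("scene20.npz",**{k:np.array(v) for k,v in im.items()})
cv2.imwrite(f"pics/s20.png",cv2.resize(im["pixels"][125:205,110:200],None,fx=7,fy=7,interpolation=cv2.INTER_CUBIC)[:700])
im=arm.get_image("top");np.savez("top20.npz",**{k:np.array(v) for k,v in im.items()})
cv2.imwrite(f"pics/t20.png",cv2.resize(im["pixels"][165:255,345:435],None,fx=6,fy=6,interpolation=cv2.INTER_CUBIC)[:700])
E
```

```text
t: 20.68
tcp_pos: [0.3908, -0.1315, 0.4625]
eef_rot: [-180.0, 0.0, 9.9]
contact_force: [0.4, 0.7, 0.1]
finger_gap: 0.0859
t: 21.02
tcp_pos: [0.3168, -0.0031, 0.4627]
eef_rot: [180.0, 0.1, 10.2]
contact_force: [0.4, -0.3, 0.6]
finger_gap: 0.0851
```

View pics/s20.png

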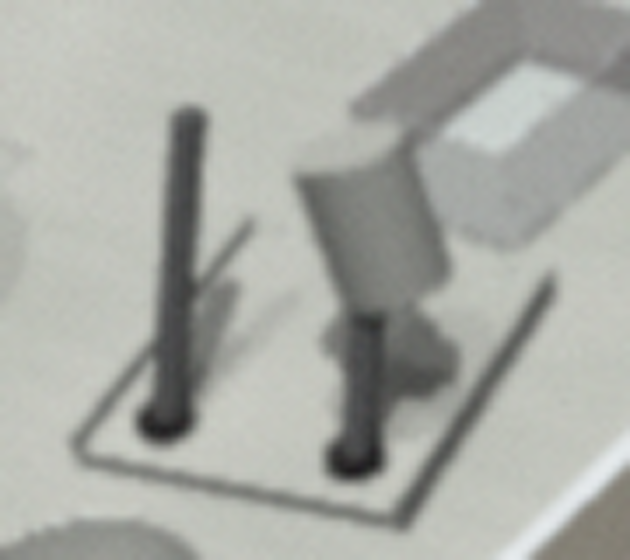

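View pics/t20.png

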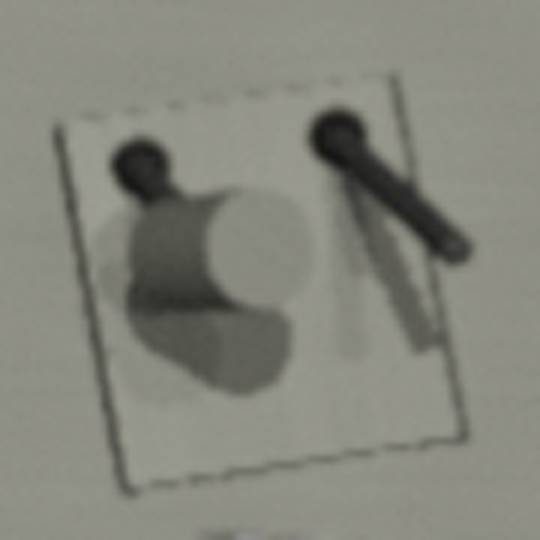

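Run:
```python
from h import *
s=load("scene20.npz");t=load("top20.npz")
a=(345+(262-2.5)/6,165+(250-2.5)/6);b=(110+(354-3)/7,125+(152-3)/7)
E,e=tri(t,a,s,b);print("outer end",E,e)
tip=np.array([.4561,-.2803,.1588])
# body axis: mouth centre estimate from scene lower ellipse ~ (400,290)?
for m in [(398,290),(402,285)]:
    o,d=ray(s,[(110+(m[0]-3)/7,125+(m[1]-3)/7)])
    # find point on the ray 80mm from E
    dd=d[0]/np.linalg.norm(d[0]);k=(E-o)@dd;per=np.linalg.norm(E-o-k*dd);w=np.sqrt(max(.08**2-per**2,0))
    for q in(k-w,k+w):
        M=o+q*dd;ax=(E-M)/np.linalg.norm(E-M);ie=M+.076*ax
        print("M",M.round(3),"axis",ax.round(3),"tilt",np.degrees(np.arccos(ax[2])).round(1),"dist",np.linalg.norm(ie-tip).round(4))
```

```text
outer end [ 0.47465852 -0.28653043  0.1588781 ] 0.003270299161120768
M [ 0.521 -0.233  0.121] axis [-0.579 -0.668  0.468] tilt 62.1 dist 0.0213
M [ 0.481 -0.268  0.081] axis [-0.075 -0.237  0.969] tilt 14.4 dist 0.0199
M [ 0.521 -0.23   0.125] axis [-0.574 -0.702  0.421] tilt 65.1 dist 0.0212
M [ 0.476 -0.268  0.081] axis [-0.015 -0.226  0.974] tilt 13.1 dist 0.0197
```

```bash
python3 -m inch '[[[0,0,0,0,1],[0,0,0,0,1],[0,0,0,0,1],[0,0,0,0,1],[0,0,0,0,1]]]' ; python3 -m inch '[[[0,0,0,0,1],[0,0,0,0,1],[0,0,0,0,1],[0,0,0,0,1],[0,0,0,0,1]]]'
python3 - <<'E'
from cell import arm
import cv2,numpy as np
from h import load
a={n:load(n+"20.npz")["pixels"] for n in("scene","top")}
z={n:load(n+"12.npz")["pixels"] for n in("scene","top")}
o={}
for n in("scene","top"):
    im=arm.get_image(n);p=im["pixels"];o[n]=p
    np.savez(f"{n}21.npz",**{k:np.array(v) for k,v in im.items()})
    r=(slice(125,205),slice(110,200)) if n=="scene" else (slice(165,255),slice(345,435))
    g=lambda q:cv2.GaussianBlur(q,(5,5),0)[r].astype(int)
    d=np.abs(g(p)-g(a[n])).max(2); print(n,"maxdiff beaker",d.max(),(d>25).sum())
    if n=="scene":
        l=(slice(140,280),slice(290,390)); d=np.abs(cv2.GaussianBlur(p,(5,5),0)[l].astype(int)-cv2.GaussianBlur(z[n],(5,5),0)[l].astype(int)).max(2); print("lid region diff",(d>25).sum())
    cv2.imwrite(f"pics/{n}21.png",p)
cv2.imwrite("pics/lid21.png",cv2.resize(np.hstack([o["scene"][160:280,275:395],o["top"][150:270,100:220]]),None,fx=3.3,fy=3.3,interpolation=cv2.INTER_CUBIC))
E
```

```text
t: 21.53
tcp_pos: [0.3198, -0.0086, 0.4628]
eef_rot: [-179.9, 0.0, 9.8]
contact_force: [0.7, 0.0, 0.3]
finger_gap: 0.0858
t: 21.95
tcp_pos: [0.3194, -0.0077, 0.463]
eef_rot: [-180.0, 0.0, 9.9]
contact_force: [1.0, 0.5, 0.2]
finger_gap: 0.0851
scene maxdiff beaker 4 0
lid region diff 1227
top maxdiff beaker 7 0
```

View pics/lid21.png

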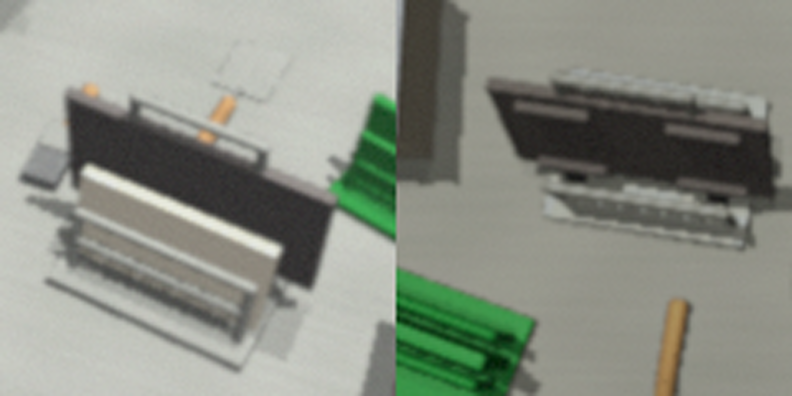

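View pics/scene21.png

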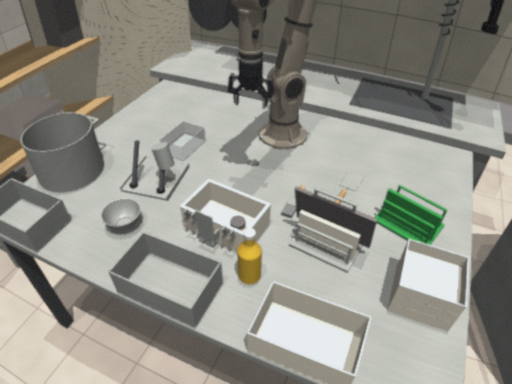

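```bash
python3 -c "
from cell import arm
print(arm.sign_off())"
```

```text
the job is handed in; nothing more can be done
None
```

I finished the job and handed it in at about 22 s of the 72 s allowed. The hand-in gives no verdict, so I don't know the judged result.

- **Lid:** I swung it up by the handle bar until it stood upright (about 91° of swing) and held it there. I then lifted it straight up off the pins and carried it to the front slot of the steel rack, not the green one. I lowered it until it touched the floor, leaned it on the rear rail and let go. The last pictures show it standing handle up and tilted about 13°.
- **Beaker:** I took it out of the box, lowered it over the left peg and released it. It settled about 14° from upright, leaning more sideways than along the peg. The inside of its closed end is about 20 mm from the peg tip, against the 26 mm limit. That measurement is only good to about 4 mm: it put the closed end some 4 mm below the tip, which is not physically possible. Geometry puts the worst case near 23 mm, so it should pass, but without much room. I chose not to nudge it closer.
- **At rest:** The beaker did not move between pictures about 0.9 s apart. An automatic picture comparison around the lid disagreed (1,227 pixels changed). I put that down to the arm and its shadow having moved, because the lid stands the same way in both pictures by eye.
- **Everything else:** By eye, the pot, bottle, bowl, brush, spatula and tub are where they started, and the gripper is clear of everything.

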